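Get the buffet's drinks taps ready

TASK

Get the drinks console ready for service: stand each concentrate bottle upright in the tray of its own colour, and only then turn each tap handle under the canopy until its pointer stands in the green band on its dial. Leave the taps alone until both bottles are in their trays, and do not disturb the pepper mill, tea light, jam bowl or sugar jar.

Things in the scene. Friction and masses are not known exactly. Their poses are not given: they have to be found in the camera images.
- console: fixed steel drinks tap console, 170 mm deep (x), 320 wide (y), 261 high; origin under its centre, front = its -x. Panel slopes up to the back, normal leaning 35 deg from vertical to the front; dial centres on it at x -10, z 115, y +80 (red rim) and -80 mm (blue rim). A canopy (underside z 247, x +2 to +82 mm) overhangs it: reach the handles slantwise, along the normal
- tap_red (a joint): angle of the red tap handle (rad): 0 = shut, its white-lined pointer end points to the console's left (+y); grows counter-clockwise seen facing the panel, to 1.57 = fully open, pointer end down the slope to the front. Stiff friction (0.1 N m), stays where it is left
- tap_red_grip (a point): grip point of the red tap handle, on its turning axis, 31 mm off the panel: a flat bar 84 mm long, 14 wide, 24 tall, top 11 mm above this point; z axis = turning axis, out of the panel; y axis = along the bar to the white-lined pointer end; x axis = across the bar (turns with the handle)
- tap_red_end (a point): pointer end of the red tap handle bar, 42 mm from its axis
- band_red (a joint): where the green band on the red dial stands (rad), on the same scale as joint tap_red: the handle is right when both are equal. A printed marking, cannot be touched
- band_red_mid (a point): middle of the green band on the red dial, 49.5 mm from the tap's axis; the band is 7 deg wide either side, 13 mm in radius; its y axis points from the tap's axis to the band
- bottle_red: white concentrate bottle with red label and red cap, 175 mm tall, 60 mm diameter up to z = 95 mm, then narrowing; cap 38 mm diameter from z = 125 to 175 mm, to be gripped; origin under its centre, 250 g
- caddy_red: fixed red square open tray for a bottle, 115 x 115 x 40 mm outside, walls and floor 5 mm; origin under its centre
- tap_blue (a joint): angle of the blue tap handle (rad): 0 = shut, its white-lined pointer end points to the console's left (+y); grows counter-clockwise seen facing the panel, to 1.57 = fully open, pointer end down the slope to the front. Stiff friction (0.1 N m), stays where it is left
- tap_blue_grip (a point): grip point of the blue tap handle, on its turning axis, 31 mm off the panel: a flat bar 84 mm long, 14 wide, 24 tall, top 11 mm above this point; z axis = turning axis, out of the panel; y axis = along the bar to the white-lined pointer end; x axis = across the bar (turns with the handle)
- tap_blue_end (a point): pointer end of the blue tap handle bar, 42 mm from its axis
- band_blue (a joint): where the green band on the blue dial stands (rad), on the same scale as joint tap_blue: the handle is right when both are equal. A printed marking, cannot be touched
- band_blue_mid (a point): middle of the green band on the blue dial, 49.5 mm from the tap's axis; the band is 7 deg wide either side, 13 mm in radius; its y axis points from the tap's axis to the band
- bottle_blue: white concentrate bottle with blue label and blue cap, 175 mm tall, 60 mm diameter up to z = 95 mm, then narrowing; cap 38 mm diameter from z = 125 to 175 mm, to be gripped; origin under its centre, 250 g
- caddy_blue: fixed blue square open tray for a bottle, 115 x 115 x 40 mm outside, walls and floor 5 mm; origin under its centre
- pepper_mill: brown wooden pepper mill, 53 mm diameter, 155 tall, loose; origin under its centre; leave alone
- tealight: glass tea-light holder, 60 mm diameter, 64 tall, loose; origin under its centre; leave alone
- jam_bowl: white bowl of red jam, 141 mm diameter, 64 tall, loose; origin under its centre; leave alone
- sugar_jar: white porcelain sugar jar, 93 mm diameter, 110 tall, loose; origin under its centre; leave alone
Things that resemble listed ones, but are neither listed nor needed, are in the scene too. What is shaped like the bottle_red but orange is not meant.

How it is judged:
By the outcome, as a careful person would: the job done as asked, in the order asked, and still so for the second after the job is handed in, with the robot touching nothing.
It also fails if it takes over 72 s, if anything falls off the work surface, if the arm or the gripper's body presses on something with over 40 N, if the wrist force passes 120 N, or if a joint passes its speed limit or range.

ROBOT

A 6-joint arm with a two-finger parallel gripper is mounted at the origin on a cart in front of the work surface, level with it; the furniture and walls round the work are solid. World frame = base frame: x ahead of the robot, y to its left, z up, the work surface at z = 0. Lengths are in m, angles in rad, forces in N, time in s.
With the tool pointing down it reaches from about 0.3 to 0.875 m from the base axis. Payload 6.4 kg.
Tool frame: the origin (TCP) lies on the front face of the gripper's body, between the roots of the fingers; the fingertips stand 73 mm ahead of it and the grasp point (between the pads) lies ctrl.pinch_z ahead of it (ctrl.pinch_z is the distance from the TCP to the grasp point, in m); z points along the fingers, x is the direction in which the jaws open and shut, and the axes are right-handed (so a half turn about z gives the same grasp; the last joint's range is limited). The gripper opens to 85 mm and grips with 20 to 120 N. Pads are 22 mm wide; open, the fingers measure 114 mm over their backs; the gripper's body (76 mm by 85 mm) begins 54 mm behind the grasp point. The pads swing forward as they close: fully open they stand 13 mm farther back than shut.
Start: joints at [-1.402, 0.181, 1.607, -0, 1.354, -0.206], TCP at [0.211, -0.535, 0.304] pointing down, gripper open.
Joint ranges: [-2.99, 2.99], [-0.89, 2.07], [0.3, 2.58], [-1.14, 4.28], [0, 2.63], [-3.12, 3.12]. Speed limits (rad/s): [2.57, 2.57, 3.01, 3.14, 3.14, 3.14].

INTERFACE

Orientations are given as a unit quaternion [w, x, y, z].
In Python, from bench import ctrl gives the robot as it stands.
- The arm moves only by the tool move_arm, never from a script. Its argument "rows" is text: rows parted by semicolons, each of 7 numbers parted by spaces: the shift along the tool's x, y, z in cm, then the turn, a rotation vector about the tool's x, y, z in degrees, then the opening, from 0 (shut) to 1 (fully open). In form: x y z rx ry rz grip; .... A call has 1 to 20 rows; each row shifts and turns the commanded pose from where the row before left it, along the tool's axes as they then stand; what a row does not reach is not made up. A row lasts 1/10 s, in which the tool goes at most 50 mm and 8.59 degrees, less where a joint would pass 70% of its speed; a pose out of reach is approached as far as the arm can. A call with a gripper value outside its range is refused whole. The fingers move at their own pace and stop on an object; the grip force is fixed at half the most. Time passes only in rows, so rows that do not move let the fingers close. It gives the time, the measured TCP pose, the force and the opening at its end, in the units of the state.
- ctrl.get_obs(): the state, without advancing time (a new reading comes with each control period).
- ctrl.camera(name): name is "scene" or "top"; returns a dict with "color" (480x640x3 uint8, blue, green, red), "fx", "fy", "cx", "cy" (pixels), "k1" (the pictures are not rectified: a ray, as slopes to the right and down, at radius r is drawn at 1 + k1 r^2 times it, then the intrinsics apply), "rvec" (rotation vector, rad) and "tvec" (3), from world to camera coordinates, as OpenCV has them. Camera axes: x right, y down, z forward; pixel columns grow to the right and rows downward; lengths in m; the calibration is good to about 2 mm. A picture is of the moment at which its call begins. There is no depth.
- ctrl.hand_in(): hands the job in, once; it reports no verdict.
Trained networks look in the newest picture that a camera, given by its name, has taken for a name from the list of things; names that differ only in an ending like _2 or _b are one class to them, and where a whole thing is asked for, a point or a joint stands for the part that bears it (a point fixed in the world has none). Each returns a list of dicts, best first, with "confidence" (0 to 1); they miss things now and then, are a little off and sometimes report something else, mostly with a low value. They report only what shows in the picture. A call takes as long as a camera call. They do not tell look-alikes from the thing itself.
- ctrl.look_for(camera, query): "bbox" ([left, top, right, bottom] in pixels, round what is visible of it).
- ctrl.trace(camera, query): "region" (480x640 bool, what is visible of it) and "bbox" ([left, top, right, bottom] in pixels, round what is visible of it).
The state is a dict: "time_s": time; "q": joint angles; "dq": joint speeds; "joint_efforts": joint torques, N m; "eef_pos": TCP position; "eef_rot": TCP orientation; "wrist_force": force on the tool from outside, world axes, zero at the start; "torque": the same for the moment, N m; "opening": opening from 0.0 (shut) to 1.0 (fully open).
Only numpy, scipy, OpenCV 4.12 (cv2) and the standard library are available. Lean on these libraries where they do the work, as an engineer would, in place of code of your own. Each camera call takes 0.05 s, during which the arm holds its last target.

## Working session

There is one attempt and no reset: what is moved stays moved. The work goes in short steps, Python scripts to look and compute and a tool call to move; the robot and the scene stay as the last step left them, time stands still between calls to the robot, and variables do not carry over. Pictures are saved under pics/ and viewed, and the job is handed in when it is done.

Besides the shell and the picture viewer there is one more tool, called after ">>>" by a JSON object that holds its "op" and its "data", one argument or row to a line. move_arm: Moves the arm, as the interface text tells. Its arguments: {"type":"object","properties":{"rows":{"type":"string"}},"required":["rows"]}

```bash
ls; mkdir -p pics
python3 - <<'E'
from bench import ctrl
import cv2
for n in("scene","top"):
    c=ctrl.camera(n); cv2.imwrite(f"pics/{n}0.png",c["color"]); print(n,{k:v for k,v in c.items() if k!="color"})
print(ctrl.get_obs(), ctrl.pinch_z)
E
```

```text
pics
scene {'fx': 509.3231186180351, 'fy': 509.3231186180351, 'cx': 319.7515688513337, 'cy': 244.87386346850704, 'k1': -0.05059280354334739, 'rvec': array([ 1.05756703, -2.30143163,  1.16344511]), 'tvec': array([0.40277823, 0.29063867, 1.08450394])}
top {'fx': 510.6809997089455, 'fy': 510.6809997089455, 'cx': 325.1116229775912, 'cy': 244.87684626590664, 'k1': -0.10915864511121275, 'rvec': array([ 2.15271274, -2.21808996,  0.05171986]), 'tvec': array([0.13103625, 0.48976597, 1.52431945])}
{'time_s': 0.1, 'q': array([-1.40231132e+00,  1.81476814e-01,  1.60791414e+00, -2.32284329e-05,
        1.35380167e+00, -2.06295442e-01]), 'dq': array([-0.00056368, -0.00151643, -0.00231503,  0.00066744,  0.00032804,
       -0.00048598]), 'joint_efforts': array([ 7.22880159e-04, -4.45874298e+01, -3.52237809e+01, -2.66992320e-04,
        4.23315796e-03, -1.41097587e-05]), 'eef_pos': array([ 0.21043615, -0.53469191,  0.30306553]), 'eef_rot': array([-5.68400348e-04,  8.26459928e-01, -5.62994980e-01, -5.63047367e-04]), 'wrist_force': array([ 1.31081158, -0.62350039, -0.6255332 ]), 'torque': array([-0.00054542, -0.05957413,  0.03447919]), 'opening': 0.9980355670249095} 0.0539
```

View pics/scene0.png

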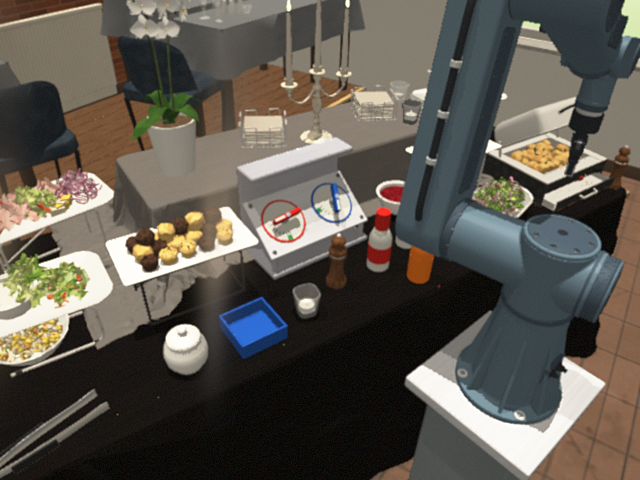

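View pics/top0.png

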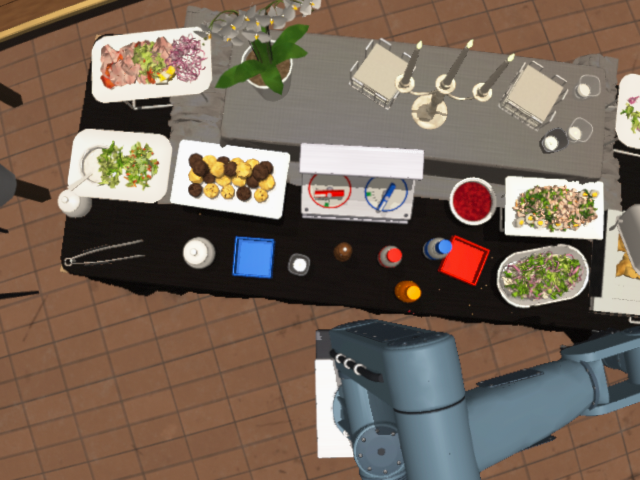

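Top view: red bottle (390,257), blue bottle (437,249), red tray (464,260), blue tray (254,257), mill (343,252), tea light (299,264), sugar jar (198,252), console about (360,185). An orange look-alike bottle stands at (407,291). I'll measure these next.

```bash
cat > h.py <<'E'
import numpy as np, cv2
from bench import ctrl
from scipy.spatial.transform import Rotation as R
def cam(n): 
    c=ctrl.camera(n); c["K"]=np.array([[c["fx"],0,c["cx"]],[0,c["fy"],c["cy"]],[0,0,1]]); c["D"]=np.array([c["k1"],0,0,0,0.]); return c
def proj(c,P): return cv2.projectPoints(np.atleast_2d(np.asarray(P,float)),c["rvec"],c["tvec"],c["K"],c["D"])[0][:,0]
def back(c,uv,z):
    s=cv2.undistortPoints(np.array([[uv]],float),c["K"],c["D"])[0,0]
    Rm=cv2.Rodrigues(c["rvec"])[0]; d=Rm.T@np.array([s[0],s[1],1]); o=-Rm.T@c["tvec"].ravel()
    return o+d*(z-o[2])/d[2]
E
python3 - <<'E'
from h import *
c=cam("top"); s=cam("scene")
hs=dict(bottle_red=.175,bottle_blue=.175,caddy_red=.04,caddy_blue=.04,pepper_mill=.155,tealight=.064,jam_bowl=.064,sugar_jar=.11,console=.2,tap_red=.15,tap_blue=.15,band_red_mid=.1,band_blue_mid=.1,tap_red_end=.1,tap_blue_end=.1)
for n,z in hs.items():
    for nm,cc in(("top",c),("scene",s)):
        for d in ctrl.trace(nm,n)[:3]:
            m=cv2.moments(d["region"].astype(np.uint8),True); 
            if m["m00"]==0: continue
            u=(m["m10"]/m["m00"],m["m01"]/m["m00"])
            print(n,nm,round(d["confidence"],2),np.round(d["bbox"]),np.round(u,1),np.round(back(cc,u,z)[:2],3))
v=cv2.resize(c["color"][130:310,180:520],None,fx=2.35,fy=2.35,interpolation=3);cv2.imwrite("pics/topcrop.png",v)
v=cv2.resize(s["color"][120:300,220:460],None,fx=3.3,fy=3.3,interpolation=3);cv2.imwrite("pics/scenecrop.png",v)
E
```

```text
bottle_red top 0.94 [396. 282. 424. 301.] [407.  290.9] [ 0.353 -0.102]
bottle_red top 0.64 [378. 247. 399. 266.] [389.8 256. ] [ 0.449 -0.059]
bottle_red scene 0.96 [367. 205. 392. 270.] [379.6 241.1] [0.371 0.031]
bottle_red scene 0.62 [410. 246. 433. 281.] [419.  264.6] [0.255 0.027]
bottle_blue top 0.78 [422. 238. 453. 259.] [436.6 247.9] [ 0.467 -0.187]
bottle_blue top 0.53 [300. 143. 426. 223.] [358.7 181.7] [0.654 0.018]
bottle_blue scene 0.58 [396. 238. 416. 249.] [401.6 243. ] [ 0.333 -0.004]
caddy_red top 0.94 [440. 236. 487. 286.] [463.8 260.5] [ 0.433 -0.295]
caddy_blue top 0.62 [424. 237. 450. 258.] [436.9 247.9] [ 0.473 -0.216]
caddy_blue scene 0.9 [218. 297. 286. 358.] [252.4 326.6] [0.448 0.345]
caddy_blue scene 0.36 [164. 325. 211. 372.] [185.1 349.3] [0.486 0.494]
pepper_mill top 0.84 [335. 239. 356. 265.] [342.5 251.8] [0.465 0.068]
pepper_mill scene 0.89 [323. 234. 344. 286.] [336.7 261.5] [0.397 0.141]
tealight top 0.75 [289. 255. 311. 276.] [298.8 263.9] [0.437 0.194]
tealight scene 0.75 [293. 284. 322. 320.] [306.3 299.8] [0.418 0.212]
jam_bowl top 0.96 [450. 1
[... 549 characters left out ...]
16. 184. 346. 198.] [329.7 192.2] [0.631 0.098]
tap_red scene 0.71 [273. 206. 303. 225.] [285.8 216.1] [0.621 0.111]
tap_red scene 0.44 [237. 139. 366. 274.] [297.5 205.9] [0.639 0.058]
tap_blue top 0.48 [380. 184. 395. 207.] [386.3 194.6] [ 0.62  -0.059]
band_red_mid scene 0.36 [376. 183. 404. 216.] [389.8 194.1] [ 0.578 -0.243]
band_blue_mid scene 0.47 [294. 281. 320. 320.] [306.  299.5] [0.39  0.237]
tap_red_end top 0.52 [316. 184. 345. 199.] [329.4 192.3] [0.639 0.099]
tap_red_end scene 0.75 [276. 209. 301. 225.] [285.8 216. ] [0.681 0.065]
tap_blue_end top 0.77 [379. 185. 392. 209.] [386.1 195.3] [ 0.625 -0.064]
tap_blue_end scene 0.78 [332. 184. 340. 213.] [334.4 196.6] [ 0.671 -0.107]
```

View pics/topcrop.png

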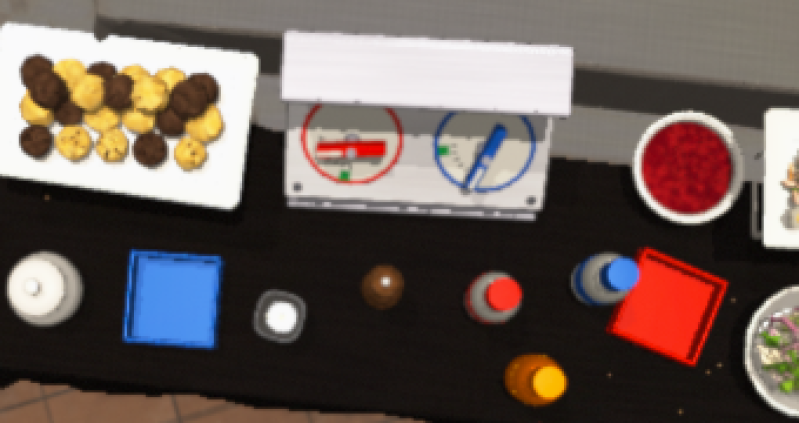

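View pics/scenecrop.png

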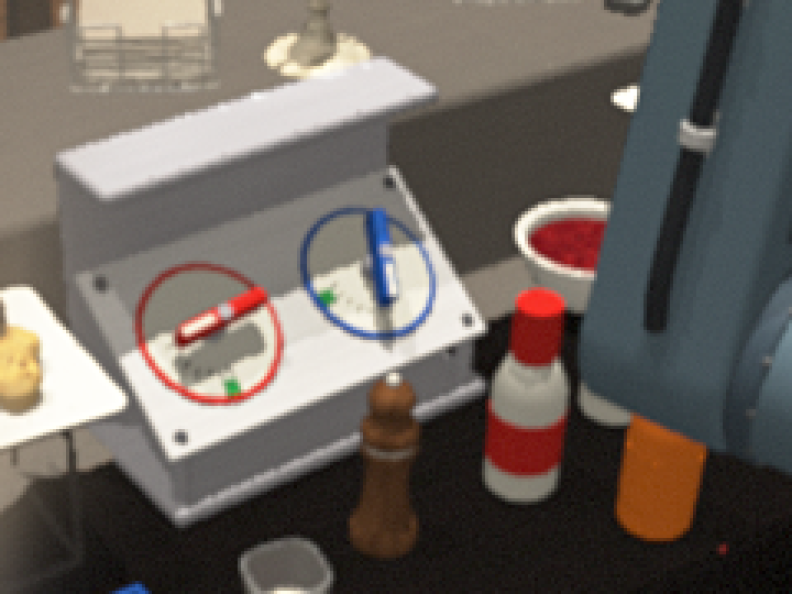

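Top crop: the white bottles with red cap (502,292 in the crop) and blue cap (621,275) fit the description. The solid orange one at (537,380) is the look-alike. Next I'll measure caps, trays and dials precisely.

Run:
```python
from h import *
c=cam("top"); 
im=c["color"]
a=cv2.resize(im[230:310,370:500],None,fx=6,fy=6,interpolation=2)
cv2.imwrite("pics/bott.png",a)
hsv=cv2.cvtColor(im,cv2.COLOR_BGR2HSV)
def blob(m,box):
    l,t,r,b=box; k=np.zeros_like(m); k[t:b,l:r]=m[t:b,l:r]
    n,lab,st,ce=cv2.connectedComponentsWithStats(k); i=1+np.argmax(st[1:,4]); return (lab==i),st[i],ce[i]
red=(((hsv[...,0]<6)|(hsv[...,0]>174))&(hsv[...,1]>150)&(hsv[...,2]>100)).astype(np.uint8)
blue=((hsv[...,0]>100)&(hsv[...,0]<125)&(hsv[...,1]>130)&(hsv[...,2]>100)).astype(np.uint8)
for nm,m,box in(("capred",red,(375,240,410,275)),("capblue",blue,(420,232,456,265)),("trayred",red,(436,230,495,290)),("trayblue",blue,(225,230,280,285))):
    r,st,ce=blob(m,box); print(nm,st,ce.round(1))
    if nm[:3]=="cap": print("  z.175",back(c,ce,.175).round(3),"z.15",back(c,ce,.15).round(3))
    else:
        pts=np.argwhere(r)[:,::-1]
        w=np.array([back(c,p,.04)[:2] for p in pts]).astype(np.float32)
        rc=cv2.minAreaRect(w*1000); print("  ",rc, "model box px")
```

```text
capred [386 248  16  14 175] [394.  254.7]
  z.175 [ 0.452 -0.07   0.175] z.15 [ 0.453 -0.074  0.15 ]
capblue [438 239  13  15 145] [444.1 246. ]
  z.175 [ 0.471 -0.208  0.175] z.15 [ 0.472 -0.213  0.15 ]
trayred [ 438  235   52   51 1539] [464.6 260.4]
   ((434.5501708984375, -295.9595947265625), (121.25450134277344, 118.874267578125), 65.10778045654297) model box px
trayblue [ 232  236   42   42 1530] [252.9 256.9]
   ((462.91131591796875, 332.3909606933594), (117.86622619628906, 117.0018310546875), 84.05530548095703) model box px
```

View pics/bott.png

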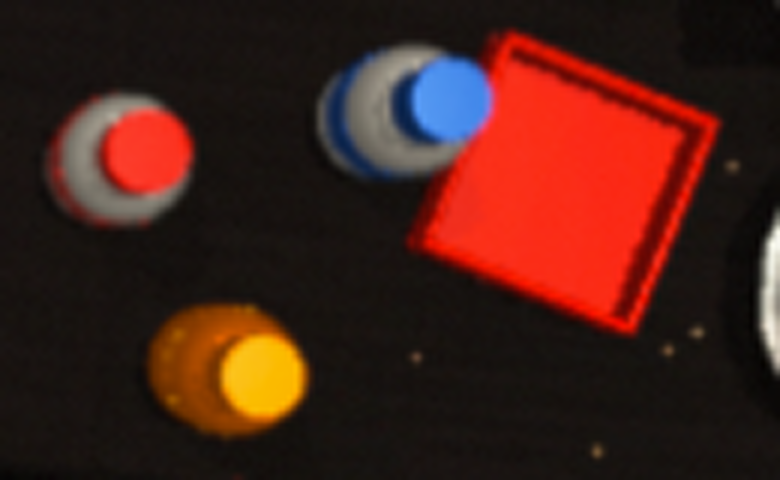

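```bash
cat > con.py <<'E'
from h import *
from scipy.optimize import least_squares
a35=np.radians(35)
n_c=np.array([-np.sin(a35),0,np.cos(a35)]); left=np.array([0,1,0]); down=np.array([-np.cos(a35),0,-np.sin(a35)])
def con2w(p,P): x,y,th=p; Rz=R.from_euler("z",th).as_matrix(); return np.atleast_2d(P)@Rz.T+[x,y,0]
def dial(p,s,ang,r,off=0): # s=+1 red
    C=np.array([-.010,s*.08,.115]); ang=np.atleast_1d(ang)[:,None]
    return con2w(p,C+r*(np.cos(ang)*left+np.sin(ang)*down)+off*n_c)
def ray_dial(p,c,uv,s,off=0):
    """pixel -> (left,down) coords on dial plane at offset"""
    u=cv2.undistortPoints(np.array(uv,float).reshape(-1,1,2),c["K"],c["D"])[:,0]
    Rm=cv2.Rodrigues(c["rvec"])[0]; d=np.c_[u,np.ones(len(u))]@Rm; o=-Rm.T@c["tvec"].ravel()
    Rz=R.from_euler("z",p[2]).as_matrix(); C=dial(p,s,0,0,off)[0]; n=Rz@n_c
    t=((C-o)@n)/(d@n); P=o+d*t[:,None]-C
    return np.c_[P@(Rz@left),P@(Rz@down)]
def seg(im):
    h=cv2.cvtColor(im,cv2.COLOR_BGR2HSV).astype(int)
    red=((h[...,0]<8)|(h[...,0]>172))&(h[...,1]>110)&(h[...,2]>70)
    blue=(h[...,0]>100)&(h[...,0]<128)&(h[...,1]>90)&(h[...,2]>60)
    green=(h[...,0]>45)&(h[...,0]<85)&(h[...,1]>100)&(h[...,2]>50)
    return red,blue,green
E
python3 - <<'E'
from con import *
import json
cs={n:cam(n) for n in("top","scene")}
box={"top":((304,165,356,212),(358,165,414,215)),"scene":((258,195,308,245),(308,178,356,225))}
data=[]
for n,c in cs.items():
    red,blue,green=seg(c["color"])
    for s,m,b in((1,red,box[n][0]),(-1,blue,box[n][1])):
        pts=np.array([(x,y) for y,x in np.argwhere(m) if b[0]<=x<b[2] and b[1]<=y<b[3]],float)
        p0=[.655,.018,-.05]; q=ray_dial(p0,c,pts,s); rr=np.hypot(*q.T); print(n,s,len(pts),np.histogram(rr,bins=[0,.02,.04,.05,.055,.06,.065,.07,.08,.1])[0])
        data.append((n,c,s,pts))
def res(v,per=None):
    o=[]
    for n,c,s,pts in data:
        if per and n!=per: continue
        q=ray_dial(v[:3],c,pts,s); rr=np.hypot(*q.T); o.append(np.where(mask[(n,s)],rr-v[3],0)*1000)
    return np.concatenate(o)
v=np.array([.655,.018,-.05,.062])
for it in range(4):
    mask={(n,s):np.abs(np.hypot(*ray_dial(v[:3],c,pts,s).T)-v[3])<(.02 if it==0 else .009 if it==1 else .006) for n,c,s,pts in data}
    v=least_squares(res,v,loss="soft_l1",x_scale=[.01]*4).x; print(v.round(4),np.sqrt(np.mean(res(v)**2)))
for per in("top","scene"): print(per,least_squares(res,v,loss="soft_l1",x_scale=[.01]*4,kwargs=dict(per=per)).x.round(4))
json.dump(list(v),open("con.json","w"))
p=v[:3]
for n,c in cs.items():
    red,blue,green=seg(c["color"])
    for s,m in((1,red),(-1,blue)):
        q=ray_dial(p,c,np.argwhere(green)[:,::-1],s); k=np.hypot(*q.T)<.06
        if k.any(): g=q[k].mean(0); print(n,s,"band",np.degrees(np.arctan2(g[1],g[0])).round(1),np.hypot(*g).round(4),k.sum())
        uv=np.argwhere(m)[:,::-1]
        for off in(.031,.042):
            q=ray_dial(p,c,uv,s,off); k=np.hypot(*q.T)<.046
            if k.sum()>5:
                w,V=np.linalg.eigh(np.cov(q[k].T)); d=V[:,1]; print("   bar off",off,np.degrees(np.arctan2(d[1],d[0])).round(1),"mean",q[k].mean(0).round(4),k.sum())
    im=c["color"].copy(); im=cv2.resize(im,None,fx=4,fy=4,interpolation=2)
    def dr(P,col): cv2.polylines(im,[np.round((proj(c,P)+.5)*4-.5).astype(int)],False,col,1)
    t=np.linspace(0,2*np.pi,60)
    for s in(1,-1): dr(dial(p,s,t,v[3]),(0,255,255)); dr(dial(p,s,t[:16],.0495),(255,0,255))
    for X,Y,Z in[((-.085,.085),(-.16,.16),0),((.002,.082),(-.16,.16),.247)]:
        dr(con2w(p,[[X[0],Y[0],Z],[X[0],Y[1],Z],[X[1],Y[1],Z],[X[1],Y[0],Z],[X[0],Y[0],Z]]),(0,255,0))
    for bx,by in((.452,-.070),(.471,-.209)):
        for r,z in((.03,0),(.03,.095),(.019,.125),(.019,.175)): dr(np.c_[bx+r*np.cos(t),by+r*np.sin(t),0*t+z],(0,255,0))
    for (bx,by),an in(((.4345,-.296),65.1),((.463,.3324),84)):
        for z in(0,.04):
            w=np.array([[-1,-1],[1,-1],[1,1],[-1,1],[-1,-1]])*.0575; a=np.radians(an); dr(np.c_[w@np.array([[np.cos(a),np.sin(a)],[-np.sin(a),np.cos(a)]])+[bx,by],np.full(5,z)],(255,255,0))
    l,t_=((300,140) if n=="top" else (232,130)); cv2.imwrite(f"pics/ov_{n}.png",im[t_*4:t_*4+600,l*4:l*4+800])
    if n=="scene": pass
E
```

```text
top 1 310 [ 45 102  16   3  84  60   0   0   0]
top -1 225 [52 47  7 14 39 30 34  2  0]
scene 1 349 [ 39  43  20  11 149  85   2   0   0]
scene -1 241 [30 53 21 19 72 44  2  0  0]
[ 0.6514  0.0179 -0.0887  0.0587] 3.5460795113724255
[ 0.6513  0.0177 -0.0898  0.059 ] 1.780306300425911
[ 0.6514  0.0176 -0.09    0.0591] 1.4657367065173361
[ 0.6514  0.0176 -0.09    0.0591] 1.47672531581654
top [ 0.6499  0.0178 -0.0867  0.0589]
scene [ 0.6537  0.0165 -0.0915  0.059 ]
top 1 band 81.6 0.0517 9
   bar off 0.031 -176.2 mean [-0.0033  0.0026] 180
   bar off 0.042 -173.9 mean [-0.0029  0.0012] 204
top -1 band 13.0 0.0501 10
   bar off 0.031 76.1 mean [-0.0032 -0.0032] 131
   bar off 0.042 75.1 mean [-0.0017 -0.004 ] 140
scene 1 band 84.0 0.0482 10
   bar off 0.031 -169.6 mean [-0.0092 -0.0047] 162
   bar off 0.042 -174.0 mean [-0.0066 -0.0029] 168
scene -1 band 6.7 0.0491 10
   bar off 0.031 62.0 mean [ 0.0005 -0.0077] 135
   bar off 0.042 62.7 mean [ 0.0064 -0.0062] 131
```

View pics/ov_top.png

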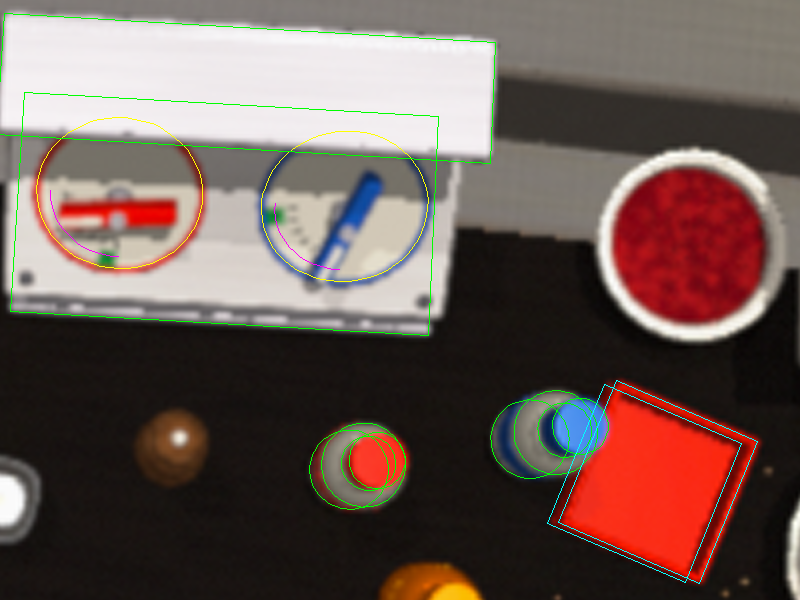

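View pics/ov_scene.png

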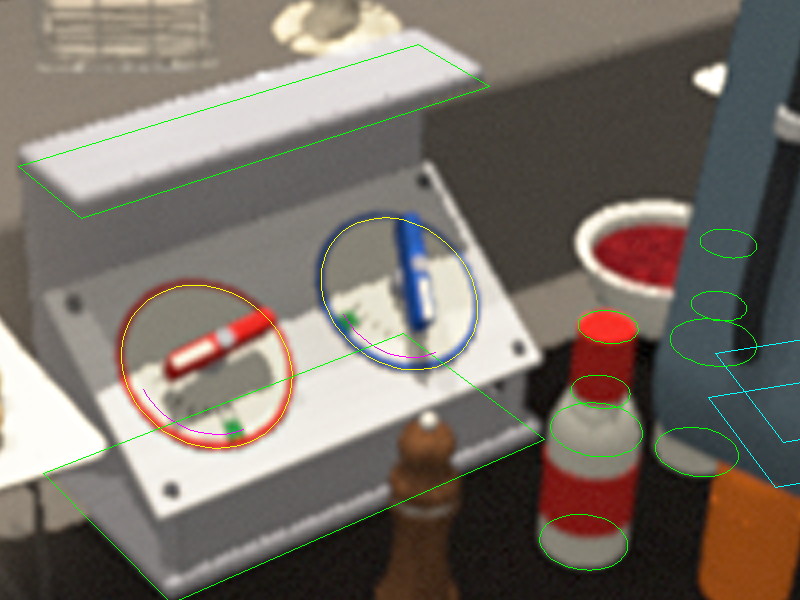

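```bash
cat > fit.py <<'E'
from con import *
import json
from scipy.optimize import minimize
from scipy.ndimage import map_coordinates
def fit(cs,skip=()):
    F={}
    for n,c in cs.items():
        f=cv2.GaussianBlur(c["color"].astype(np.float32),(0,0),.8)
        F[n,1]=f[...,2]-(f[...,0]+f[...,1])/2; F[n,-1]=f[...,0]-(f[...,1]+f[...,2])/2
    t=np.linspace(0,2*np.pi,120,endpoint=False)
    def cost(v,only=None):
        o=0
        for (n,s),f in F.items():
            if (only and n!=only) or (n,s) in skip: continue
            q=proj(cs[n],dial(v[:3],s,t,v[3])); val=map_coordinates(f,[q[:,1],q[:,0]],order=1)
            o-=np.clip(val,0,90).mean()
        return o
    out={}
    for only in(None,*cs):
        best=None
        for x0 in([.652,.018,-.06,.0595],[.652,.018,-.085,.0595],[.652,.014,-.07,.0605]):
            r=minimize(cost,x0,args=(only,),method="Nelder-Mead",options=dict(initial_simplex=np.array([x0]+[np.array(x0)+d for d in np.diag([.006,.006,.04,.002])]),xatol=1e-5,fatol=1e-3,maxiter=800))
            if best is None or r.fun<best.fun: best=r
        out[only]=best.x; print(only,best.x.round(4),round(best.fun,1))
    return out
E
python3 - <<'E'
from fit import *
cs={n:cam(n) for n in("top","scene")}
o=fit(cs); v=o[None]; json.dump(list(v),open("con.json","w")); p=v[:3]
# rectified dial views from each camera: plane at off 0 and at bar top .042
tiles=[]
g=np.linspace(-.068,.068,280)
for n,c in cs.items():
    pp=o[n][:3]
    row=[]
    for s,off in((1,0),(-1,0),(1,.042),(-1,.042)):
        A,B=np.meshgrid(-g,g) # image right = -left ; image down = down
        Rz=R.from_euler("z",pp[2]).as_matrix(); C=dial(pp,s,0,0,off)[0]
        P=C+A.reshape(-1,1)*(Rz@left)+B.reshape(-1,1)*(Rz@down)
        m=proj(c,P).astype(np.float32).reshape(280,280,2)
        t=cv2.remap(c["color"],m[...,0],m[...,1],cv2.INTER_CUBIC)
        k=1/(g[1]-g[0]); cv2.circle(t,(140,140),int(v[3]*k),(0,255,255),1) if off==0 else cv2.circle(t,(140,140),int(.042*k),(0,255,255),1)
        cv2.drawMarker(t,(140,140),(0,255,255),0,8)
        row.append(t)
    tiles.append(np.hstack(row))
im=cv2.resize(np.vstack(tiles),(800,400)); cv2.imwrite("pics/rect.png",im)
E
```

```text
None [ 0.651   0.0178 -0.086   0.0591] -199.0
top [ 0.6496  0.0178 -0.0862  0.0588] -91.7
scene [ 0.654   0.0162 -0.0881  0.059 ] -113.7
```

View pics/rect.png

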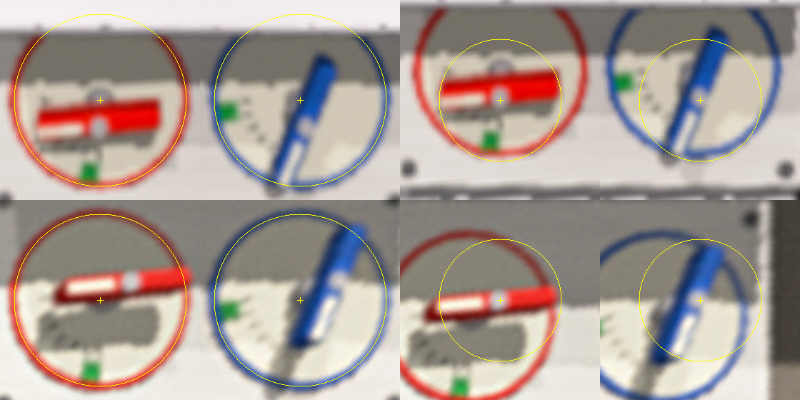

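Both overlays agree. Bottles: red (0.452,-0.070), blue (0.471,-0.209). Trays: red (0.4345,-0.296), blue (0.463,0.332). The blue bottle goes first because it crowds the red tray.

>>> {"op": "move_arm", "data": {
  "rows": "0 0 0 0 0 7.1 1;0 0 0 0 0 7.1 1;0 0 0 0 0 7.1 1;-3.2 -2.6 -0.3 0 0 0 1;-3.2 -2.6 -0.3 0 0 0 1;-3.2 -2.6 -0.3 0 0 0 1;-3.2 -2.6 -0.3 0 0 0 1;-3.2 -2.6 -0.3 0 0 0 1;-3.2 -2.6 -0.3 0 0 0 1;-3.2 -2.6 -0.3 0 0 0 1;-3.2 -2.6 -0.3 0 0 0 1;-3.2 -2.6 -0.3 0 0 0 1;-3.2 -2.6 -0.3 0 0 0 1;0 0 0 0 0 0 1;0 0 0 0 0 0 1"
}}

```text
time_s: 3.45
eef_pos: [0.4699, -0.2136, 0.3339]
eef_rot: [0.0, 0.709, -0.705, 0.0]
wrist_force: [-0.8, -0.6, -0.5]
opening: 0.998
```

```bash
cat >> h.py <<'E'
def delta(target,q=None):
    o=ctrl.get_obs(); r=R.from_quat(np.roll(o["eef_rot"],-1)); print("pos",o["eef_pos"].round(4),"t",round(o["time_s"],2),"open",round(o["opening"],3),"F",o["wrist_force"].round(1),"q",o["q"].round(2)); print("axes x,y,z:",r.as_matrix().T.round(3).tolist())
    print("tool delta cm",(r.inv().apply(np.array(target)-o["eef_pos"])*100).round(2))
    if q is not None: print("rotvec deg",np.degrees((r.inv()*q).as_rotvec()).round(2))
DOWN=R.from_matrix(np.array([[0,-1,0],[-1,0,0],[0,0,-1]],float).T)
E
python3 -c "
from h import *
delta([.471,-.209,.204],DOWN)"
```

```text
pos [ 0.4699 -0.2136  0.3339] t 3.45 open 0.998 F [-0.8 -0.6 -0.5] q [-0.66  0.02  1.72 -0.    1.4   0.91]
axes x,y,z: [[0.006, -1.0, 0.0], [-1.0, -0.006, 0.0], [-0.0, -0.0, -1.0]]
tool delta cm [-0.46 -0.11 12.99]
rotvec deg [ 0.   -0.02  0.32]
```

>>> {"op": "move_arm", "data": {
  "rows": "-0.46 -0.1 2 0 0 0.3 1;0 0 3 0 0 0 1;0 0 3 0 0 0 1;0 0 3 0 0 0 1;0 0 2 0 0 0 1;0 0 0 0 0 0 1;0 0 0 0 0 0 0;0 0 0 0 0 0 0;0 0 0 0 0 0 0;0 0 0 0 0 0 0;0 0 0 0 0 0 0;0 0 0 0 0 0 0;0 0 0 0 0 0 0"
}}

```text
time_s: 4.75
eef_pos: [0.4713, -0.21, 0.2055]
eef_rot: [0.0, -0.706, 0.708, -0.001]
wrist_force: [-1.4, 1.6, 5.9]
opening: 0.427
```

```bash
python3 -c "
from h import *
delta([.463,.332,.404],DOWN)"
```

```text
pos [ 0.4713 -0.21    0.2055] t 4.75 open 0.427 F [-1.4  1.6  5.9] q [-0.65  0.16  1.84  0.    1.13  0.92]
axes x,y,z: [[-0.002, -1.0, 0.001], [-1.0, 0.002, -0.002], [0.002, -0.001, -1.0]]
tool delta cm [-54.17   0.89 -19.93]
rotvec deg [-0.12 -0.08 -0.11]
```

>>> {"op": "move_arm", "data": {
  "rows": "0 0 -2 0 0 0 0;0 0 -4 0 0 0 0;0 0 -4 0 0 0 0;0 0 -4 0 0 0 0;0 0 -4 0 0 0 0;0 0 -2 0 0 0 0;-2 0.05 0 0 0 0 0;-4 0.1 0 0 0 0 0;-4 0.1 0 0 0 0 0;-4 0.1 0 0 0 0 0;-4 0.1 0 0 0 0 0;-4 0.1 0 0 0 0 0;-4 0.1 0 0 0 0 0;-4 0.1 0 0 0 0 0;-4 0.1 0 0 0 0 0;-4 0.1 0 0 0 0 0;-4 0.05 0 0 0 0 0;-4 0 0 0 0 0 0;-4 0 0 0 0 0 0;-4 0 0 0 0 0 0"
}}

```text
time_s: 6.75
eef_pos: [0.4612, 0.332, 0.404]
eef_rot: [0.0, -0.706, 0.708, -0.0]
wrist_force: [0.5, 0.1, -1.5]
opening: 0.431
```

```bash
python3 -c "
from h import *
delta([.463,.332,.404],DOWN)
c=cam('scene'); cv2.imwrite('pics/s1.png',c['color'])"
```

```text
pos [0.4612 0.332  0.404 ] t 6.75 open 0.431 F [ 0.5  0.1 -1.5] q [ 0.42  0.1   1.5  -0.    1.54  1.99]
axes x,y,z: [[-0.002, -1.0, 0.0], [-1.0, 0.002, -0.0], [0.0, -0.0, -1.0]]
tool delta cm [ 0.   -0.18 -0.  ]
rotvec deg [-0.02 -0.01 -0.1 ]
```

View pics/s1.png

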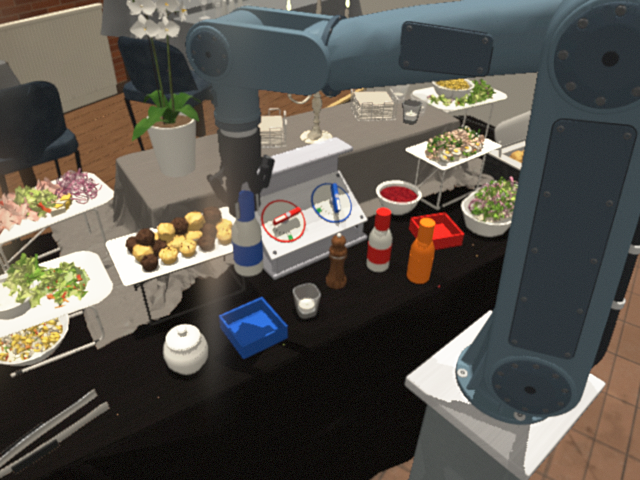

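>>> {"op": "move_arm", "data": {
  "rows": "0 -0.1 3 0 0 0 0;0 0 4 0 0 0 0;0 0 4 0 0 0 0;0 0 4 0 0 0 0;0 0 2 0 0 0 0;0 0 1.2 0 0 0 0;0 0 0.9 0 0 0 0;0 0 0 0 0 0 0;0 0 0 0 0 0 0"
}}

```text
time_s: 7.7
eef_pos: [0.4634, 0.3306, 0.2141]
eef_rot: [0.001, -0.706, 0.708, -0.0]
wrist_force: [0.3, 0.3, -1.6]
opening: 0.43
```

>>> {"op": "move_arm", "data": {
  "rows": "0 0 0.2 0 0 0 0;0 0 0 0 0 0 0;0 0 0 0 0 0 0.6;0 0 0 0 0 0 1;0 0 0 0 0 0 1;0 0 0 0 0 0 1;0 0 0 0 0 0 1;0 0 -2 0 0 0 1;0 0 -4 0 0 0 1;0 0 -4 0 0 0 1;0 0 -4 0 0 0 1;2 0 0 0 0 0 1;4 0 0 0 0 0 1;4 0 0 0 0 0 1;4 0 0 0 0 0 1;4 0 0 0 0 0 1;4 0 0 0 0 0 1;4 0 0 0 0 0 1;4 0 0 0 0 0 1;4 0.1 0 0 0 0 1"
}}

```text
time_s: 9.7
eef_pos: [0.4607, -0.0112, 0.3511]
eef_rot: [0.0, -0.706, 0.708, -0.0]
wrist_force: [0.9, 0.2, 0.8]
opening: 0.998
```

```bash
python3 -c "
from h import *
delta([.452,-.070,.204],DOWN)
c=cam('scene'); cv2.imwrite('pics/s2.png',c['color'])"
```

```text
pos [ 0.4607 -0.0112  0.3511] t 9.7 open 0.998 F [0.9 0.2 0.8] q [-0.28 -0.12  1.82  0.    1.44  1.29]
axes x,y,z: [[-0.002, -1.0, 0.0], [-1.0, 0.002, -0.001], [0.001, -0.0, -1.0]]
tool delta cm [ 5.88  0.87 14.71]
rotvec deg [-0.04 -0.01 -0.12]
```

View pics/s2.png

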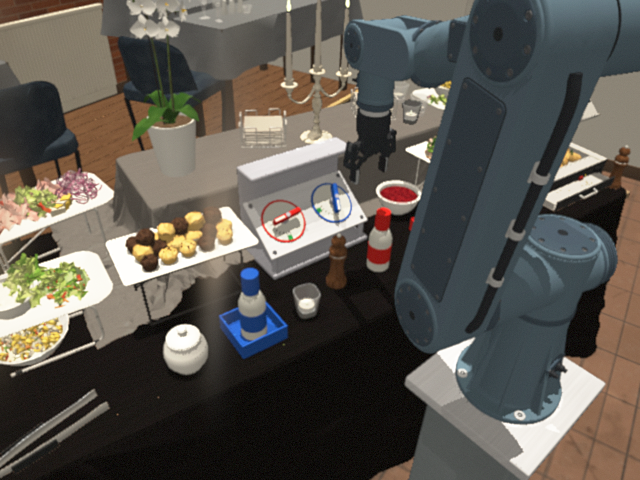

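The blue bottle stands in the blue tray at (252,310), and the mill and tea light haven't moved. Next is the red bottle.

>>> {"op": "move_arm", "data": {
  "rows": "3 0.5 0 0 0 0 1;2.85 0.4 0 0 0 0 1;0 0 4 0 0 0 1;0 0 4 0 0 0 1;0 0 4 0 0 0 1;0 0 2 0 0 0 1;0 0 0.6 0 0 0 1;0 0 0 0 0 0 1;0 0 0 0 0 0 0;0 0 0 0 0 0 0;0 0 0 0 0 0 0;0 0 0 0 0 0 0;0 0 0 0 0 0 0;0 0 0 0 0 0 0"
}}

```text
time_s: 11.15
eef_pos: [0.4526, -0.0687, 0.2062]
eef_rot: [0.0, -0.706, 0.708, -0.001]
wrist_force: [-0.8, -0.9, 5.4]
opening: 0.436
```

```bash
python3 -c "
from h import *
delta([.4345,-.296,.404],DOWN)"
```

```text
pos [ 0.4526 -0.0687  0.2062] t 11.15 open 0.436 F [-0.8 -0.9  5.4] q [-0.41  0.03  1.98 -0.    1.12  1.16]
axes x,y,z: [[-0.002, -1.0, 0.001], [-1.0, 0.002, -0.002], [0.002, -0.001, -1.0]]
tool delta cm [ 22.76   1.72 -19.76]
rotvec deg [-0.13 -0.08 -0.13]
```

>>> {"op": "move_arm", "data": {
  "rows": "0 0 -2 0 0 0 0;0 0 -4 0 0 0 0;0 0 -4 0 0 0 0;0 0 -2 0 0 0 0;2 0 0 0 0 0 0;4 0.3 0 0 0 0 0;4 0.3 0 0 0 0 0;4 0.4 0 0 0 0 0;4 0.4 0 0 0 0 0;3 0.3 0 0 0 0 0;1.76 0 0 0 0 0 0;0 0 2 0 0 0 0;0 0 4 0 0 0 0;0 0 2.5 0 0 0 0;0 0 1.5 0 0 0 0;0 0 0.9 0 0 0 0;0 0 0.4 0 0 0 0;0 0 0 0 0 0 0;0 0 0 0 0 0 0"
}}

```text
time_s: 13.05
eef_pos: [0.4348, -0.296, 0.2128]
eef_rot: [-0.0, -0.706, 0.708, -0.001]
wrist_force: [0.1, 0.2, -4.1]
opening: 0.431
```

```bash
python3 -c "
from h import *
delta([.4345,-.296,.2125],DOWN)
for n in('scene','top'): c=cam(n); cv2.imwrite('pics/%s3.png'%n,c['color'])"
```

```text
pos [ 0.4348 -0.296   0.2128] t 13.05 open 0.431 F [ 0.1  0.2 -4.1] q [-0.82  0.17  1.81  0.    1.15  0.75]
axes x,y,z: [[-0.002, -1.0, 0.001], [-1.0, 0.002, -0.001], [0.001, -0.001, -1.0]]
tool delta cm [-0.    0.03  0.03]
rotvec deg [-0.07 -0.07 -0.11]
```

View pics/scene3.png

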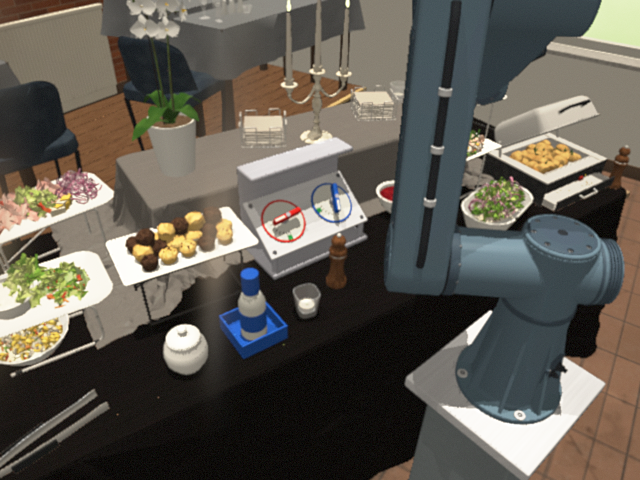

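View pics/top3.png

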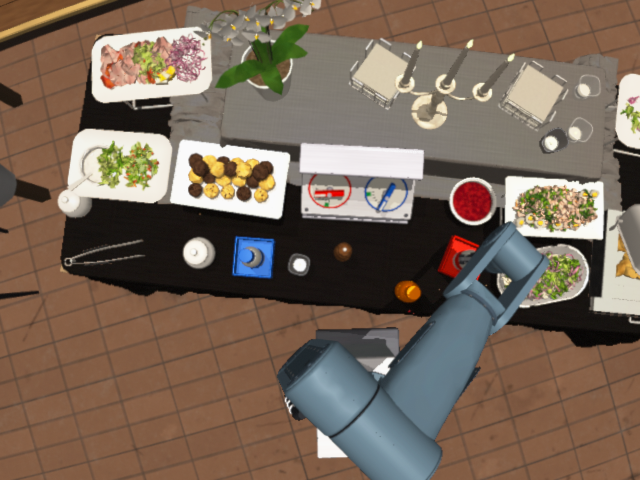

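>>> {"op": "move_arm", "data": {
  "rows": "0 0 0.2 0 0 0 0;0 0 0 0 0 0 0;0 0 0 0 0 0 0.6;0 0 0 0 0 0 1;0 0 0 0 0 0 1;0 0 0 0 0 0 1;0 0 0 0 0 0 1;0 0 -2 0 0 0 1;0 0 -4 0 0 0 1;0 0 -4 0 0 0 1;0 0 -4 0 0 0 1;0 0 -4 0 0 0 1;2 0 0 0 0 0 1;3 0 0 0 0 0 1;3 0 0 0 0 0 1;0 0 0 0 0 0 1"
}}

```text
time_s: 14.75
eef_pos: [0.4334, -0.3788, 0.3887]
eef_rot: [-0.0, -0.705, 0.709, 0.0]
wrist_force: [0.0, 0.8, 0.3]
opening: 1.0
```

```bash
cat > meas.py <<'E'
from fit import *
import sys
def rect(tag):
    cs={n:cam(n) for n in("top","scene")}; o=fit(cs); v=o[None]; 
    tiles=[]; N=280; g=np.linspace(-.068,.068,N); k=1/(g[1]-g[0])
    for n,c in cs.items():
        pp=o[n][:3]; row=[]
        for s,off in((1,0),(-1,0),(1,.042),(-1,.042)):
            A,B=np.meshgrid(-g,g); Rz=R.from_euler("z",pp[2]).as_matrix(); C=dial(pp,s,0,0,off)[0]
            P=C+A.reshape(-1,1)*(Rz@left)+B.reshape(-1,1)*(Rz@down)
            m=proj(c,P).astype(np.float32).reshape(N,N,2)
            t=cv2.remap(c["color"],m[...,0],m[...,1],cv2.INTER_CUBIC)
            # polar analysis
            red,blue,green=seg(t); q=np.c_[A.ravel(),B.ravel()]; r=np.hypot(*q.T)
            if off==0:
                kk=green.ravel()&(r>.04)&(r<.058)
                if kk.sum(): a=q[kk].mean(0); print(n,s,"band deg",np.degrees(np.arctan2(a[1],a[0])).round(1),"r",np.hypot(*a).round(4))
            else:
                col=(red if s>0 else blue)
                hsv=cv2.cvtColor(t,cv2.COLOR_BGR2HSV)
                # bar template score at top plane: in-bar colored minus outside
                best=[]
                f=t.astype(float); colr=(f[...,2]-(f[...,0]+f[...,1])/2 if s>0 else f[...,0]-(f[...,1]+f[...,2])/2).ravel(); colr=np.clip(colr,0,80)
                for an in np.arange(-20,110,.5):
                    a=np.radians(an); L=np.cos(a)*q[:,0]+np.sin(a)*q[:,1]; W=-np.sin(a)*q[:,0]+np.cos(a)*q[:,1]
                    neg=(L<-.008)&(L>-.040); ins=neg&(abs(W)<.006); out=neg&(abs(W)>.009)&(abs(W)<.014)
                    edge=(L>.01)&(L<.04); ie=edge&(abs(W)<.006); oe=edge&(abs(W)>.009)&(abs(W)<.014)
                    best.append((colr[ins].mean()-.5*colr[out].mean(),colr[ins].mean()-colr[out].mean()+.5*(colr[ie].mean()-colr[oe].mean()),an))
                b=max(best); b2=max(best,key=lambda x:x[1]); print(n,s,"bar deg",b[2],b2[2])
            cv2.circle(t,(N//2,N//2),int((v[3] if off==0 else .042)*k),(0,255,255),1); row.append(t)
        tiles.append(np.hstack(row))
    cv2.imwrite(f"pics/rect{tag}.png",cv2.resize(np.vstack(tiles),(800,400)))
    for n,c in cs.items(): cv2.imwrite(f"pics/{n}_{tag}.png",c["color"])
    return o
if __name__=="__main__": rect(sys.argv[1])
E
python3 meas.py m1; python3 -c "
from h import *
delta([.6,0,.3])"
```

```text
None [ 0.651   0.0178 -0.0853  0.0591] -200.4
top [ 0.6496  0.0178 -0.0862  0.0588] -91.9
scene [ 0.654   0.0162 -0.0881  0.059 ] -114.9
top 1 band deg 81.6 r 0.0503
top -1 band deg 9.5 r 0.0501
top 1 bar deg 12.0 8.0
top -1 bar deg 75.0 75.0
scene 1 band deg 83.2 r 0.0496
scene -1 band deg 8.7 r 0.0495
scene 1 bar deg 3.5 6.5
scene -1 bar deg 77.0 80.5
pos [ 0.4338 -0.3761  0.3887] t 14.85 open 1.003 F [0.9 0.9 0. ] q [-0.92  0.12  1.5   0.    1.52  0.65]
axes x,y,z: [[-0.003, -1.0, -0.002], [-1.0, 0.003, 0.001], [-0.001, 0.002, -1.0]]
tool delta cm [-37.65 -16.5    8.92]
```

View pics/rectm1.png

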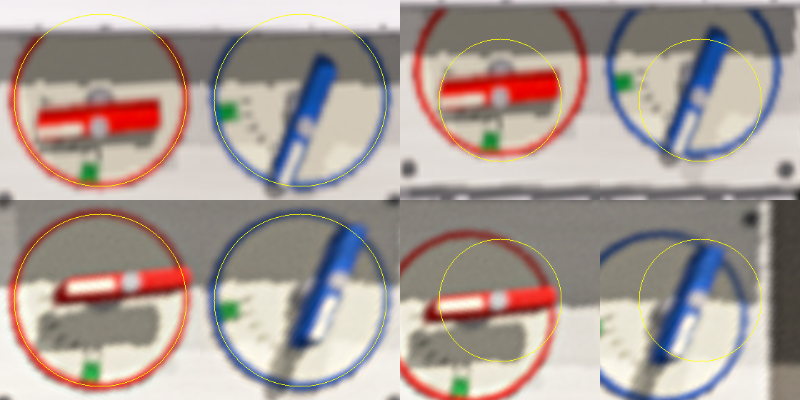

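View pics/top_m1.png

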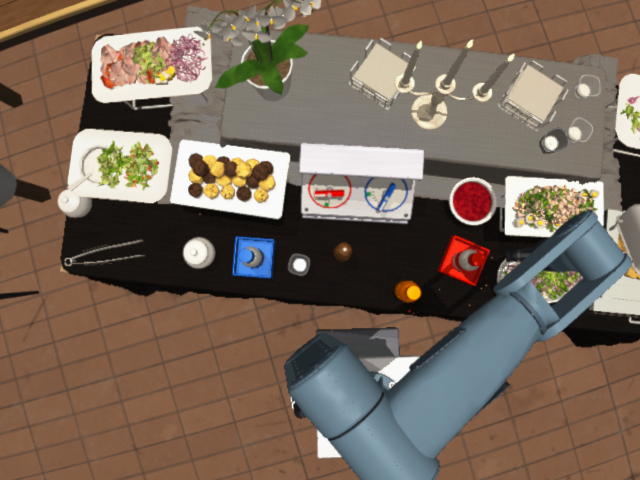

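View pics/scene_m1.png

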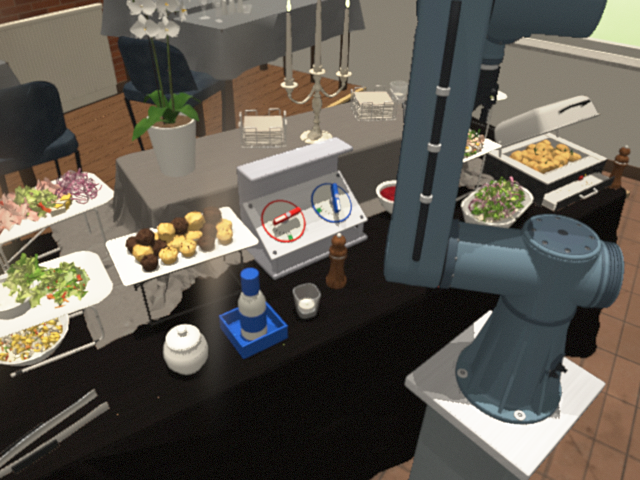

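Both bottles stand upright in their own trays: blue at (254,257) and red at (466,259) in the top view. Bands read red about 82.5° and blue about 9°; handles read red about 6° and blue about 72°. I'll plan the tap approach.

```bash
cat > tap.py <<'E'
from con import *
from scipy.linalg import logm,expm
P0=(.6515,.0172,-.087)
def pose(s,phi,back=0.,p=P0):
    a=np.radians(phi); Rz=R.from_euler("z",p[2]).as_matrix(); n=Rz@n_c
    pd=Rz@(np.cos(a)*left+np.sin(a)*down)
    y=-pd; z=-n; x=np.cross(y,z)
    T=np.eye(4); T[:3,:3]=np.c_[x,y,z]; T[:3,3]=dial(p,s,0,0,.031)[0]+n*(ctrl.pinch_z+back); return T
def cur():
    o=ctrl.get_obs(); T=np.eye(4); T[:3,:3]=R.from_quat(np.roll(o["eef_rot"],-1)).as_matrix(); T[:3,3]=o["eef_pos"]
    print("pos",o["eef_pos"].round(4),"t",round(o["time_s"],2),"open",round(o["opening"],3),"F",o["wrist_force"].round(1),"M",o["torque"].round(2),"q",o["q"].round(2)); return T
def plan(T,G,k):
    L=np.real(logm(np.linalg.inv(T)@G))/k; D=expm(L)
    print("total cm",((np.linalg.inv(T)@G)[:3,3]*100).round(2),"rotvec",np.degrees(R.from_matrix((np.linalg.inv(T)@G)[:3,:3]).as_rotvec()).round(2))
    print("per row x%d:"%k,(D[:3,3]*100).round(2),np.degrees(R.from_matrix(D[:3,:3]).as_rotvec()).round(2))
    for i in range(1,k+1): 
        T=T@D; 
        if i%4==0 or i==k: print(i,T[:3,3].round(3),"tip",(T[:3,3]+.073*T[:3,2]).round(3))
def phi_of(T,p=P0):
    Rz=R.from_euler("z",p[2]).as_matrix(); y=-T[:3,1]; return np.degrees(np.arctan2(y@(Rz@down),y@(Rz@left))), np.degrees(np.arccos(np.clip(-T[:3,2]@(Rz@n_c),-1,1)))
E
python3 - <<'E'
from tap import *
T=cur(); print(phi_of(T))
plan(T,pose(-1,73,.09),20)
print(pose(-1,73,0)[:3,3],pose(1,6,0)[:3,3])
E
```

```text
pos [ 0.4338 -0.3761  0.3887] t 14.85 open 1.003 F [0.9 0.9 0. ] M [-0.03 -0.02  0.06] q [-0.92  0.12  1.5   0.    1.52  0.65]
(np.float64(-84.15924690296387), np.float64(35.07068193663452))
total cm [-32.33  -9.99  13.09] rotvec [   5.06   48.52 -151.61]
per row x20: [-0.21 -2.41  0.09] [ 0.25  2.43 -7.58]
4 [ 0.526 -0.35   0.384] tip [ 0.53  -0.361  0.312]
8 [ 0.593 -0.282  0.373] tip [ 0.606 -0.3    0.304]
12 [ 0.617 -0.192  0.349] tip [ 0.642 -0.212  0.284]
16 [ 0.594 -0.107  0.31 ] tip [ 0.63  -0.121  0.248]
20 [ 0.535 -0.053  0.258] tip [ 0.576 -0.057  0.198]
[ 0.58607413 -0.05739726  0.18454601] [0.59997658 0.1019976  0.18454601]
```

```bash
sed -i 's/y=-pd; z=-n/y=pd; z=-n/; s/y=-T\[:3,1\]; return/y=T[:3,1]; return/' tap.py
cat >> tap.py <<'E'
def two(T,G,kr,kt):
    Rel=T[:3,:3].T@G[:3,:3]; rv=np.degrees(R.from_matrix(Rel).as_rotvec()); print("turn",rv.round(2),"/row",(rv/kr).round(2)); t=G[:3,:3].T@(G[:3,3]-T[:3,3])*100; print("then shift",t.round(2),"/row",(t/kt).round(2))
E
python3 - <<'E'
from tap import *
T=cur(); print(phi_of(T))
two(T,pose(-1,73,.09),6,10)
E
```

```text
pos [ 0.4338 -0.3761  0.3887] t 14.85 open 1.003 F [0.9 0.9 0. ] M [-0.03 -0.02  0.06] q [-0.92  0.12  1.5   0.    1.52  0.65]
(np.float64(95.84075309703614), np.float64(35.07068193663452))
turn [35.09 -3.66 21.07] /row [ 5.85 -0.61  3.51]
then shift [-31.17  11.15  14.84] /row [-3.12  1.12  1.48]
```

>>> {"op": "move_arm", "data": {
  "rows": "0 0 0 5.85 -0.61 3.51 1;0 0 0 5.85 -0.61 3.51 1;0 0 0 5.85 -0.61 3.51 1;0 0 0 5.85 -0.61 3.51 1;0 0 0 5.85 -0.61 3.51 1;0 0 0 5.85 -0.61 3.51 1;-3.12 1.12 1.48 0 0 0 1;-3.12 1.12 1.48 0 0 0 1;-3.12 1.12 1.48 0 0 0 1;-3.12 1.12 1.48 0 0 0 1;-3.12 1.12 1.48 0 0 0 1;-3.12 1.12 1.48 0 0 0 1;-3.12 1.12 1.48 0 0 0 1;-3.12 1.12 1.48 0 0 0 1;-3.12 1.12 1.48 0 0 0 1;-3.12 1.12 1.48 0 0 0 1;0 0 0 0 0 0 1;0 0 0 0 0 0 1"
}}

```text
time_s: 16.65
eef_pos: [0.5338, -0.0504, 0.2586]
eef_rot: [0.234, -0.535, 0.789, -0.189]
wrist_force: [0.4, -0.3, 0.6]
opening: 1.003
```

Run:
```python
from tap import *
T=cur(); print(phi_of(T))
two(T,pose(-1,73,.09),1,1)
two(T,pose(-1,73,0),1,1)
for n in("scene","top"): cv2.imwrite(f"pics/{n}_a.png",cam(n)["color"])
```

```text
pos [ 0.5338 -0.0504  0.2586] t 16.65 open 1.003 F [ 0.4 -0.3  0.6] M [0.04 0.23 0.01] q [-0.4  -0.13  2.12  0.33  0.59  1.33]
(np.float64(73.2751757577197), np.float64(0.09313976301065956))
turn [-0.    0.09  0.28] /row [-0.    0.09  0.28]
then shift [ 0.21 -0.14  0.09] /row [ 0.21 -0.14  0.09]
turn [-0.    0.09  0.28] /row [-0.    0.09  0.28]
then shift [ 0.21 -0.14  9.09] /row [ 0.21 -0.14  9.09]
```

View pics/scene_a.png

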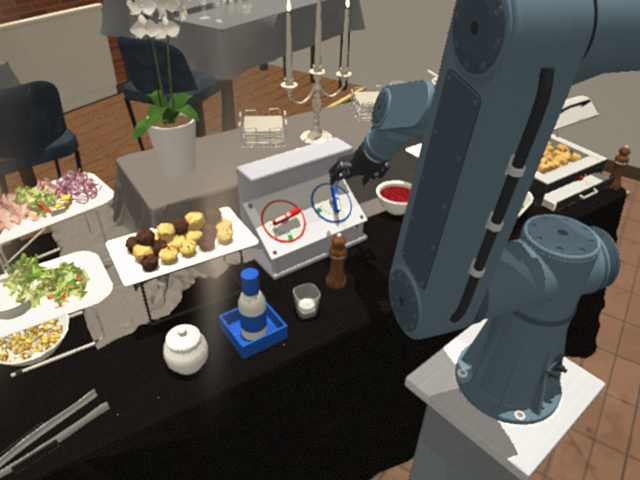

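>>> {"op": "move_arm", "data": {
  "rows": "0.2 -0.14 1 0 0 0.28 1;0 0 2 0 0 0 1;0 0 2 0 0 0 1;0 0 2 0 0 0 1;0 0 1.2 0 0 0 1;0 0 0.6 0 0 0 1;0 0 0 0 0 0 1;0 0 0 0 0 0 1"
}}

```text
time_s: 17.55
eef_pos: [0.5851, -0.0597, 0.1878]
eef_rot: [0.234, -0.532, 0.791, -0.19]
wrist_force: [-0.4, 0.2, 0.4]
opening: 1.002
```

Run:
```python
from tap import *
T=cur(); print(phi_of(T))
two(T,pose(-1,73,0),1,1)
for n,b in(("scene",(290,130,390,230)),("top",(340,140,440,240))):
    c=cam(n); cv2.imwrite(f"pics/{n}_b.png",cv2.resize(c["color"][b[1]:b[3],b[0]:b[2]],None,fx=5,fy=5,interpolation=2))
```

```text
pos [ 0.5851 -0.0597  0.1878] t 17.55 open 1.002 F [-0.4  0.2  0.4] M [ 0.05  0.25 -0.03] q [-0.37  0.12  2.05  0.41  0.41  1.25]
(np.float64(72.80073923627272), np.float64(0.12395691582594962))
turn [-0.12 -0.04 -0.2 ] /row [-0.12 -0.04 -0.2 ]
then shift [-0.19  0.19  0.31] /row [-0.19  0.19  0.31]
```

View pics/scene_b.png

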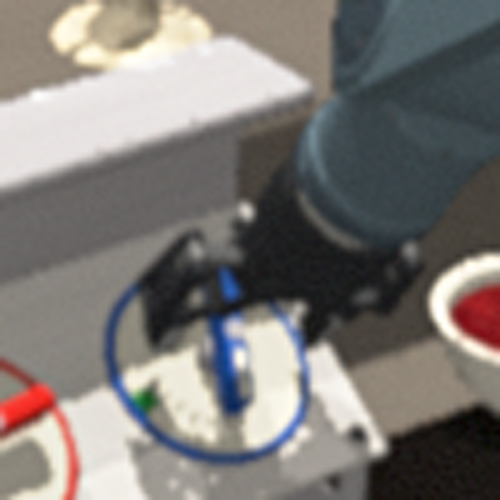

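View pics/top_b.png

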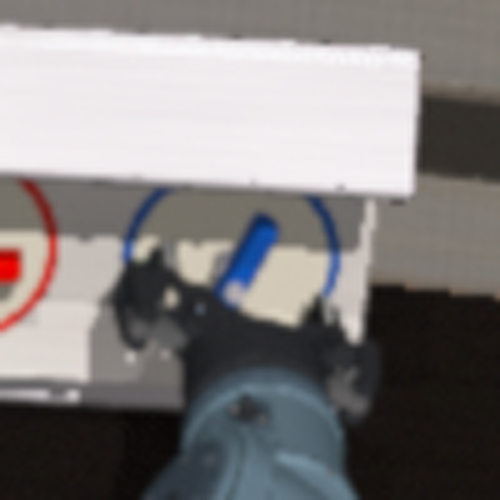

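>>> {"op": "move_arm", "data": {
  "rows": "-0.19 0.19 0.15 0 0 0 1;0 0 0 0 0 0 1;0 0 0 0 0 0 0;0 0 0 0 0 0 0;0 0 0 0 0 0 0;0 0 0 0 0 0 0;0 0 0 0 0 0 0;0 0 0 0 0 0 0;0 0 0 0 0 0 0;0 0 0 0 0 0 0"
}}

```text
time_s: 18.65
eef_pos: [0.5851, -0.0562, 0.1859]
eef_rot: [0.235, -0.532, 0.791, -0.189]
wrist_force: [-4.7, 2.9, 5.5]
opening: 0.194
```

Run:
```python
from tap import *
T=cur(); print(phi_of(T))
two(T,pose(-1,73,0),1,1)
o=ctrl.get_obs();print("F tool",T[:3,:3].T@o["wrist_force"],"M tool",T[:3,:3].T@o["torque"])
for n,b in(("scene",(290,130,390,230)),):
    c=cam(n); cv2.imwrite(f"pics/{n}_c.png",cv2.resize(c["color"][b[1]:b[3],b[0]:b[2]],None,fx=5,fy=5,interpolation=2))
```

```text
pos [ 0.5851 -0.0562  0.1859] t 18.65 open 0.194 F [-4.7  2.9  5.5] M [0.44 0.26 0.28] q [-0.37  0.12  2.05  0.41  0.41  1.26]
(np.float64(72.850530816323), np.float64(0.09060657571599925))
turn [-0.09  0.03 -0.15] /row [-0.09  0.03 -0.15]
then shift [ 0.1  -0.04  0.17] /row [ 0.1  -0.04  0.17]
F tool [-2.13968579  1.52195788 -7.35548334] M tool [-0.43510857 -0.3870236   0.01202634]
```

View pics/scene_c.png

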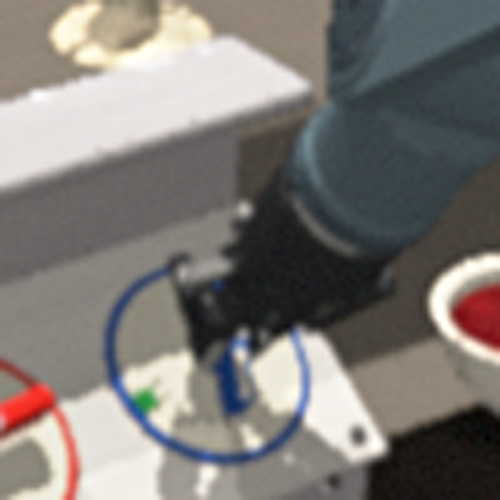

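>>> {"op": "move_arm", "data": {
  "rows": "0 0 0 0 0 4 0;0 0 0 0 0 6 0;0 0 0 0 0 6 0;0 0 0 0 0 6 0;0 0 0 0 0 6 0;0 0 0 0 0 0 0"
}}

```text
time_s: 19.3
eef_pos: [0.5852, -0.056, 0.186]
eef_rot: [0.274, -0.324, 0.897, -0.127]
wrist_force: [-2.9, 4.5, 5.6]
opening: 0.196
```

Run:
```python
from tap import *
T=cur(); print(phi_of(T))
two(T,pose(-1,9.1,0),1,1)
o=ctrl.get_obs();print("F tool",T[:3,:3].T@o["wrist_force"],"M tool",T[:3,:3].T@o["torque"])
for n,b in(("scene",(290,130,390,230)),):
    c=cam(n); cv2.imwrite(f"pics/{n}_d.png",cv2.resize(c["color"][b[1]:b[3],b[0]:b[2]],None,fx=5,fy=5,interpolation=2))
```

```text
pos [ 0.5852 -0.056   0.186 ] t 19.3 open 0.196 F [-2.9  4.5  5.6] M [0.63 0.2  0.36] q [-0.37  0.12  2.05  0.41  0.41  1.75]
(np.float64(44.691987532669884), np.float64(0.1029956481548857))
turn [-3.000e-02  1.000e-01  3.559e+01] /row [-3.000e-02  1.000e-01  3.559e+01]
then shift [ 0.02 -0.13  0.17] /row [ 0.02 -0.13  0.17]
F tool [-3.40440606  2.63790696 -6.48686757] M tool [-0.6780113  -0.32017913  0.06005582]
```

View pics/scene_d.png

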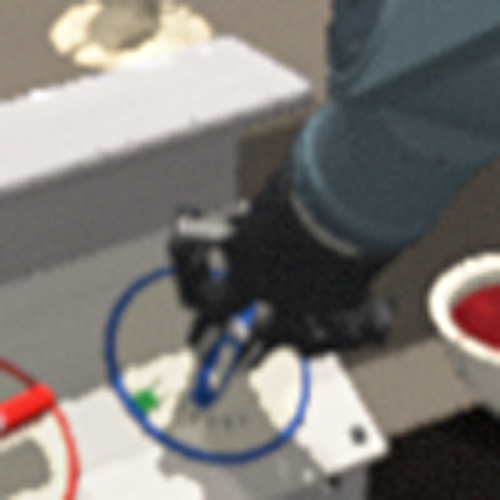

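The handle is turning with the gripper and forces are low. I'll finish this turn.

>>> {"op": "move_arm", "data": {
  "rows": "0 0 0 0 0 6 0;0 0 0 0 0 6 0;0 0 0 0 0 6 0;0 0 0 0 0 6 0;0 0 0 0 0 6 0;0 0 0 0 0 5.6 0;0 0 0 0 0 0 0;0 0 0 0 0 0 0"
}}

```text
time_s: 20.15
eef_pos: [0.5854, -0.0559, 0.1861]
eef_rot: [0.299, -0.035, 0.953, -0.037]
wrist_force: [-0.9, 4.6, 5.3]
opening: 0.191
```

Run:
```python
from tap import *
T=cur(); print(phi_of(T))
two(T,pose(-1,9.1,0),1,1)
for n,b in(("scene",(290,130,390,230)),):
    c=cam(n); cv2.imwrite(f"pics/{n}_e.png",cv2.resize(c["color"][b[1]:b[3],b[0]:b[2]],None,fx=5,fy=5,interpolation=2))
```

```text
pos [ 0.5854 -0.0559  0.1861] t 20.15 open 0.191 F [-0.9  4.6  5.3] M [ 0.76 -0.    0.44] q [-0.37  0.12  2.05  0.41  0.41  2.37]
(np.float64(9.239326479959757), np.float64(0.12435628193559052))
turn [0.01 0.12 0.14] /row [0.01 0.12 0.14]
then shift [ 0.04 -0.14  0.17] /row [ 0.04 -0.14  0.17]
```

View pics/scene_e.png

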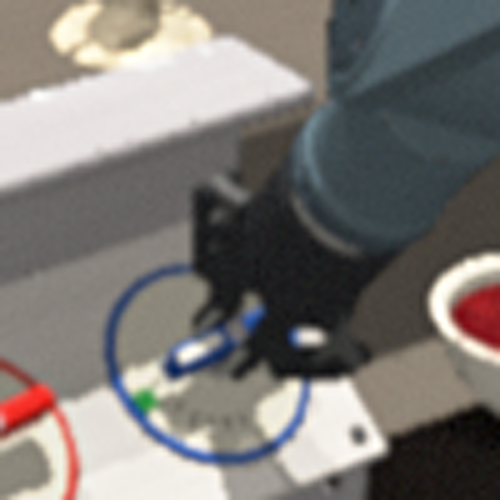

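>>> {"op": "move_arm", "data": {
  "rows": "0 0 0 0 0 0 0.4;0 0 0 0 0 0 1;0 0 0 0 0 0 1;0 0 0 0 0 0 1;0 0 0 0 0 0 1;0 0 -1 0 0 0 1;0 0 -3 0 0 0 1;0 0 -3 0 0 0 1;0 0 -3 0 0 0 1;0 0 0 0 0 0 1"
}}

```text
time_s: 21.2
eef_pos: [0.5279, -0.0519, 0.2717]
eef_rot: [0.302, -0.036, 0.952, -0.039]
wrist_force: [1.3, -0.5, 0.4]
opening: 1.0
```

```bash
python3 meas.py m2
python3 - <<'E'
from tap import *
T=cur(); print(phi_of(T))
two(T,pose(1,6,0.09),1,5)
E
```

```text
None [ 0.6513  0.0177 -0.0823  0.0591] -198.4
top [ 0.6496  0.0178 -0.0864  0.0588] -88.1
scene [ 0.6543  0.016  -0.0884  0.059 ] -116.9
top 1 band deg 81.6 r 0.0503
top -1 band deg 9.8 r 0.0498
top 1 bar deg 12.0 8.0
top -1 bar deg 17.5 19.5
scene 1 band deg 83.1 r 0.0498
scene -1 band deg 8.9 r 0.0496
scene 1 bar deg 3.0 5.0
scene -1 bar deg 3.0 4.5
pos [ 0.5279 -0.0518  0.2685] t 21.3 open 1.001 F [ 0.5 -0.8 -0.2] M [0.04 0.26 0.01] q [-0.41 -0.17  2.13  0.32  0.61  2.45]
(np.float64(9.259409120980914), np.float64(0.23587254307801983))
turn [-0.12  0.21  3.26] /row [-0.12  0.21  3.26]
then shift [-1.64 15.86  1.23] /row [-0.33  3.17  0.25]
```

View pics/rectm2.png

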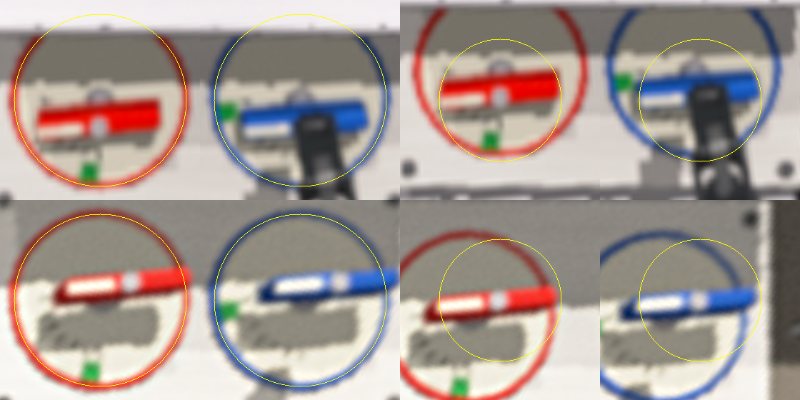

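>>> {"op": "move_arm", "data": {
  "rows": "-0.33 2.2 0.25 0 0 1.6 1;-0.33 3.4 0.25 0 0 1.6 1;-0.33 3.4 0.25 0 0 0 1;-0.33 3.4 0.25 0 0 0 1;-0.33 3.4 0.25 0 0 0 1;0 0 0 0 0 0 1;0 0 0 0 0 0 1"
}}

```text
time_s: 22.0
eef_pos: [0.5462, 0.0987, 0.2544]
eef_rot: [0.299, -0.013, 0.954, -0.023]
wrist_force: [0.1, -0.5, 0.4]
opening: 1.0
```

Run:
```python
from tap import *
T=cur(); print(phi_of(T))
two(T,pose(1,6,0.0),1,1)
```

```text
pos [0.5462 0.0987 0.2544] t 22.0 open 1.0 F [ 0.1 -0.5  0.4] M [-0.02  0.25 -0.01] q [-0.03 -0.06  2.07 -0.04  0.53  3.12]
(np.float64(6.313982254683559), np.float64(0.8168399182452906))
turn [ 0.81 -0.06  0.31] /row [ 0.81 -0.06  0.31]
then shift [-0.44  0.76  8.77] /row [-0.44  0.76  8.77]
```

Joint 6 has reached its range end, so I'll use the half-turn-equivalent grasp and rotate back 180°.

>>> {"op": "move_arm", "data": {
  "rows": "0 0 0 0 0 -8 1;0 0 0 0 0 -8 1;0 0 0 0 0 -8 1;0 0 0 0 0 -8 1;0 0 0 0 0 -8 1;0 0 0 0 0 -8 1;0 0 0 0 0 -8 1;0 0 0 0 0 -8 1;0 0 0 0 0 -8 1;0 0 0 0 0 -8 1;0 0 0 0 0 -8 1;0 0 0 0 0 -8 1;0 0 0 0 0 -8 1;0 0 0 0 0 -8 1;0 0 0 0 0 -8 1;0 0 0 0 0 -8 1;0 0 0 0 0 -8 1;0 0 0 0 0 -8 1;0 0 0 0 0 -8 1;0 0 0 0 0 -8 1"
}}

```text
time_s: 24.0
eef_pos: [0.5466, 0.0967, 0.2554]
eef_rot: [-0.028, 0.942, -0.152, 0.299]
wrist_force: [-0.4, -1.4, 0.3]
opening: 1.0
```

Run:
```python
from tap import *
T=cur(); print(phi_of(T))
two(T,pose(1,186,0.09),1,1)
```

```text
pos [0.5466 0.0967 0.2554] t 24.0 open 1.0 F [-0.4 -1.4  0.3] M [0.01 0.35 0.04] q [-0.03 -0.07  2.07 -0.04  0.53  0.32]
(np.float64(166.46566628580007), np.float64(0.6943995007846638))
turn [ -0.69   0.09 -19.53] /row [ -0.69   0.09 -19.53]
then shift [ 0.36 -0.96 -0.17] /row [ 0.36 -0.96 -0.17]
```

>>> {"op": "move_arm", "data": {
  "rows": "0 0 0 -0.23 0 -6.5 1;0 0 0 -0.23 0 -6.5 1;0 0 0 -0.23 0 -6.5 1;0.36 -0.96 -0.17 0 0 0 1;0 0 0 0 0 0 1;0 0 0 0 0 0 1"
}}

```text
time_s: 24.6
eef_pos: [0.5486, 0.107, 0.2585]
eef_rot: [0.028, 0.954, 0.006, 0.299]
wrist_force: [0.1, 0.9, -0.2]
opening: 0.997
```

```bash
python3 - <<'E'
from tap import *
T=cur(); print(phi_of(T))
two(T,pose(1,186,0.0),1,1)
E
python3 meas.py m3
```

```text
pos [0.5486 0.107  0.2585] t 24.6 open 0.997 F [ 0.1  0.9 -0.2] M [ 0.05  0.3  -0.03] q [ 0.   -0.06  2.05 -0.1   0.54  0.06]
(np.float64(-174.27831971019532), np.float64(0.08263333906231611))
turn [-0.06  0.06 -0.28] /row [-0.06  0.06 -0.28]
then shift [-0.02  0.05  9.02] /row [-0.02  0.05  9.02]
None [ 0.651   0.0175 -0.0916  0.0589] -184.8
top [ 0.6496  0.0177 -0.0858  0.0588] -85.1
scene [ 0.6538  0.0159 -0.0945  0.0588] -106.2
top -1 band deg 9.7 r 0.0498
top 1 bar deg 12.0 8.5
top -1 bar deg 17.0 18.5
scene 1 band deg 82.8 r 0.0497
scene 1 bar deg 3.0 6.5
scene -1 bar deg 4.5 4.5
```

View pics/scene_m3.png

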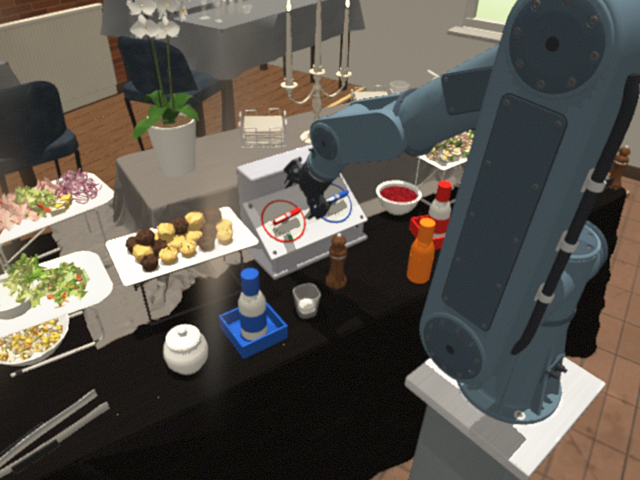

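View pics/rectm3.png

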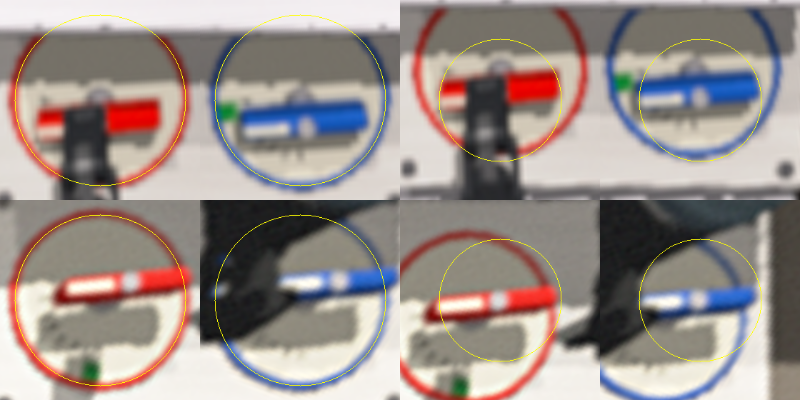

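>>> {"op": "move_arm", "data": {
  "rows": "0 0 1 0 0 -0.3 1;0 0 2 0 0 0 1;0 0 2 0 0 0 1;0 0 2 0 0 0 1;0 0 1.2 0 0 0 1;0 0 0.7 0 0 0 1;0 0 0 0 0 0 1;0 0 0 0 0 0 1"
}}

```text
time_s: 25.5
eef_pos: [0.5995, 0.1035, 0.186]
eef_rot: [0.028, 0.954, 0.01, 0.299]
wrist_force: [-0.2, 1.3, 0.4]
opening: 1.001
```

Run:
```python
from tap import *
T=cur(); print(phi_of(T))
two(T,pose(1,186,0.0),1,1)
```

```text
pos [0.5995 0.1035 0.186 ] t 25.5 open 1.001 F [-0.2  1.3  0.4] M [-0.04  0.31 -0.02] q [-0.01  0.18  1.98 -0.12  0.38  0.08]
(np.float64(-173.89859413455284), np.float64(0.0859157369197945))
turn [-0.08  0.03  0.1 ] /row [-0.08  0.03  0.1 ]
then shift [-0.05  0.14  0.15] /row [-0.05  0.14  0.15]
```

>>> {"op": "move_arm", "data": {
  "rows": "-0.05 0.14 0 0 0 0 1;0 0 0 0 0 0 0;0 0 0 0 0 0 0;0 0 0 0 0 0 0;0 0 0 0 0 0 0;0 0 0 0 0 0 0;0 0 0 0 0 0 0;0 0 0 0 0 0 0;0 0 0 0 0 0 0;0 0 0 0 0 -4 0;0 0 0 0 0 -6 0;0 0 0 0 0 -6 0;0 0 0 0 0 -6 0;0 0 0 0 0 0 0"
}}

```text
time_s: 26.9
eef_pos: [0.5996, 0.1022, 0.1867]
eef_rot: [0.085, 0.934, 0.193, 0.289]
wrist_force: [-2.7, 0.7, 5.8]
opening: 0.192
```

Run:
```python
from tap import *
T=cur(); print(phi_of(T))
two(T,pose(1,262.5,0.0),1,1)
c=cam("scene"); cv2.imwrite("pics/s_f.png",cv2.resize(c["color"][140:260,230:370],None,fx=5,fy=5,interpolation=2))
```

```text
pos [0.5996 0.1022 0.1867] t 26.9 open 0.192 F [-2.7  0.7  5.8] M [0.05 0.23 0.05] q [-0.01  0.18  1.98 -0.12  0.37 -0.32]
(np.float64(-151.72135249341198), np.float64(0.11918453425048091))
turn [  0.    -0.12 -54.22] /row [  0.    -0.12 -54.22]
then shift [-0.03 -0.08  0.2 ] /row [-0.03 -0.08  0.2 ]
```

View pics/s_f.png

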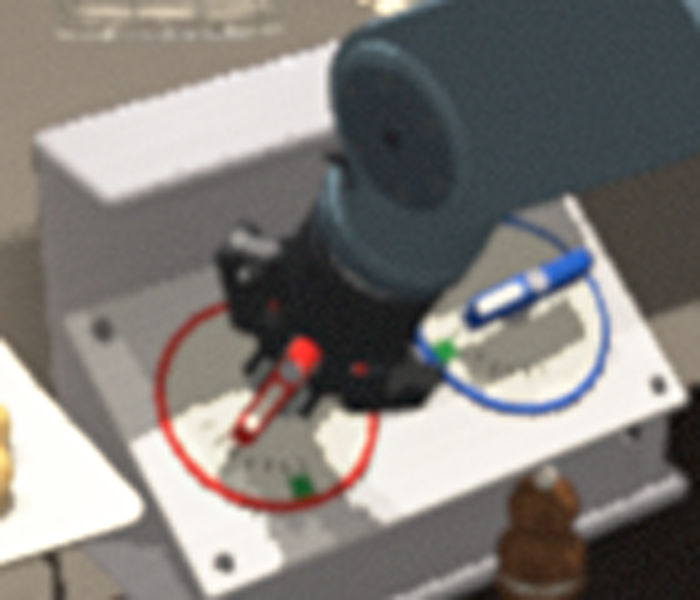

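>>> {"op": "move_arm", "data": {
  "rows": "0 0 0 0 0 -6 0;0 0 0 0 0 -6 0;0 0 0 0 0 -6 0;0 0 0 0 0 -6 0;0 0 0 0 0 -6 0;0 0 0 0 0 -6 0;0 0 0 0 0 -6 0;0 0 0 0 0 -6 0;0 0 0 0 0 -6 0;0 0 0 0 0 0 0;0 0 0 0 0 0 0"
}}

```text
time_s: 28.05
eef_pos: [0.5998, 0.1026, 0.1868]
eef_rot: [0.207, 0.746, 0.594, 0.22]
wrist_force: [0.6, 5.3, 6.1]
opening: 0.191
```

Run:
```python
from tap import *
T=cur(); print(phi_of(T))
c=cam("scene"); cv2.imwrite("pics/s_g.png",cv2.resize(c["color"][140:260,230:370],None,fx=5,fy=5,interpolation=2))
```

```text
pos [0.5998 0.1026 0.1868] t 28.05 open 0.191 F [0.6 5.3 6.1] M [ 0.68 -0.15  0.53] q [-0.01  0.18  1.98 -0.12  0.37 -1.25]
(np.float64(-98.02721785630594), np.float64(0.17802875021062436))
```

View pics/s_g.png

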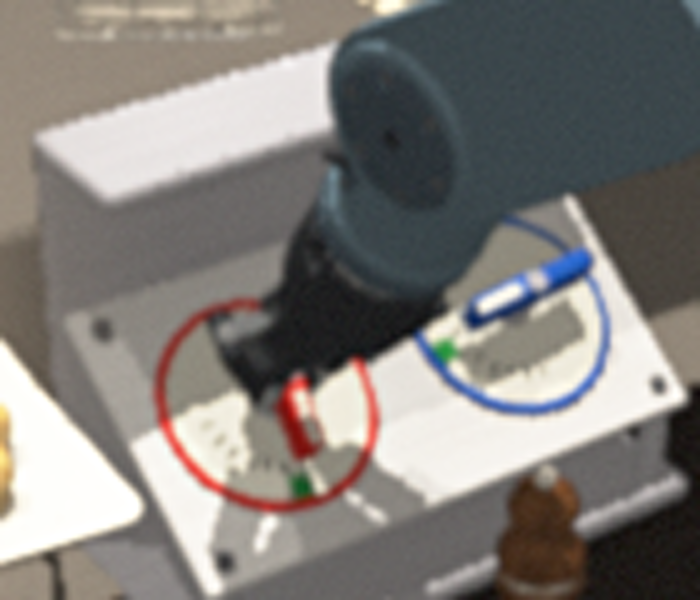

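>>> {"op": "move_arm", "data": {
  "rows": "0 0 0 0 0 -0.4 0;0 0 0 0 0 0 0;0 0 0 0 0 0 0.4;0 0 0 0 0 0 1;0 0 0 0 0 0 1;0 0 0 0 0 0 1;0 0 0 0 0 0 1;0 0 -1 0 0 0 1;0 0 -3 0 0 0 1;0 0 -3 0 0 0 1;0 0 -3 0 0 0 1;0 0 -3 0 0 0 1;0 0 -3 0 0 0 1;0 0 -3 0 0 0 1;0 0 -3 0 0 0 1;0 0 0 0 0 0 1;0 0 0 0 0 0 1"
}}

```text
time_s: 29.8
eef_pos: [0.4733, 0.1128, 0.3669]
eef_rot: [0.208, 0.743, 0.597, 0.218]
wrist_force: [0.3, -0.4, -0.4]
opening: 0.996
```

```bash
python3 meas.py m4;python3 - <<'E'
from tap import *
T=cur()
print((T[:3,:3].T@np.array([-.05,-.3,.05])*100).round(1))
E
```

```text
None [ 0.6512  0.0176 -0.0881  0.059 ] -202.1
top [ 0.6497  0.0177 -0.089   0.0587] -92.6
scene [ 0.654   0.0162 -0.0868  0.059 ] -116.6
top -1 band deg 9.7 r 0.0498
top 1 bar deg 83.5 82.5
top -1 bar deg 17.5 18.5
scene 1 band deg 83.2 r 0.0491
scene -1 band deg 8.7 r 0.0496
scene 1 bar deg 89.0 91.5
scene -1 bar deg 3.0 4.5
pos [0.4732 0.1126 0.3648] t 29.9 open 1.003 F [ 0.1  0.2 -0.5] M [-0.    0.31  0.02] q [ 0.02 -0.38  2.09 -0.08  0.83 -1.3 ]
[-29.9   4.9  -5.5]
```

View pics/rectm4.png

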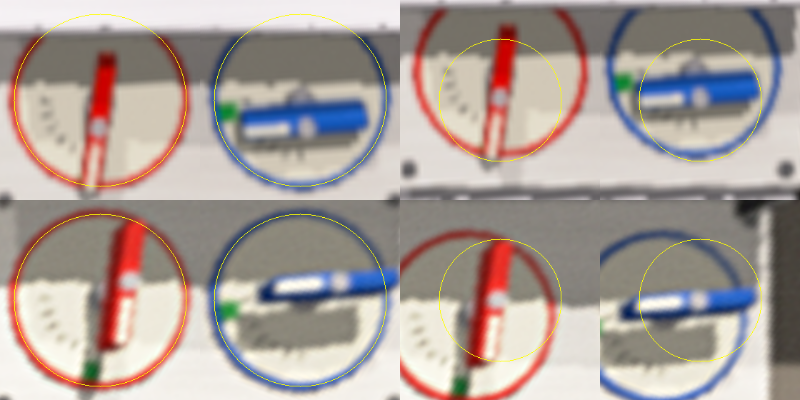

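The pointers look right by eye. My bar estimator is skewed by the bar's visible sides, so I'll fit a 3-D bar silhouette instead.

```bash
cat > sil.py <<'E'
from fit import *
def barfit(cs,o):
    for n,c in cs.items():
        p=o[n][:3]; S=6
        for s in(1,-1):
            ctr=proj(c,dial(p,s,0,0,.03))[0]; h=30; l,t=np.round(ctr-h).astype(int)
            crop=cv2.resize(c["color"][t:t+2*h,l:l+2*h],None,fx=S,fy=S,interpolation=cv2.INTER_CUBIC)
            hsv=cv2.cvtColor(crop,cv2.COLOR_BGR2HSV).astype(int)
            if s>0: m=((hsv[...,0]<8)|(hsv[...,0]>172))&(hsv[...,1]>120)&(hsv[...,2]>60)
            else: m=(hsv[...,0]>102)&(hsv[...,0]<128)&(hsv[...,1]>110)&(hsv[...,2]>50)
            m=m.astype(np.uint8)
            # drop the rim
            rim=np.zeros_like(m); q=proj(c,dial(p,s,np.linspace(0,6.3,100),o[n][3])); q=np.round(((q-[l,t])+.5)*S-.5).astype(int)
            cv2.polylines(rim,[q],True,1,int(2.6*S)); m[rim>0]=0
            k,lab,st,ce=cv2.connectedComponentsWithStats(m); pts=np.argwhere(np.isin(lab,[i for i in range(1,k) if st[i,4]>60]))[:,::-1]
            hull=cv2.convexHull(pts.astype(np.int32)); M=np.zeros_like(m); cv2.fillConvexPoly(M,hull,1); M[rim>0]=0
            best=[]
            for an in np.arange(-10,105,.5):
                a=np.radians(an); L=np.cos(a)*left+np.sin(a)*down; W=-np.sin(a)*left+np.cos(a)*down; C=np.array([-.01,s*.08,.115])
                P=con2w(p,[C+i*.042*L+j*.007*W+d*n_c for i in(1,-1) for j in(1,-1) for d in(.018,.042)])
                q=np.round(((proj(c,P)-[l,t])+.5)*S-.5).astype(np.int32); B=np.zeros_like(m); cv2.fillConvexPoly(B,cv2.convexHull(q),1); B[rim>0]=0
                best.append(((B&M).sum()/(B|M).sum(),an))
            best.sort(reverse=True); print(n,"red" if s>0 else "blue","bar",best[0][1],"IoU",round(best[0][0],3),"near",[b[1] for b in best[1:4]])
if __name__=="__main__":
    cs={n:cam(n) for n in("top","scene")}; o=fit(cs); barfit(cs,o)
    for n,b in(("scene",(230,140,370,260)),("top",(295,135,435,255))): cv2.imwrite(f"pics/{n}_fin.png",cv2.resize(cs[n]["color"][b[1]:b[3],b[0]:b[2]],None,fx=5,fy=5,interpolation=2))
E
python3 sil.py
```

```text
None [ 0.6512  0.0176 -0.0883  0.059 ] -202.1
top [ 0.6497  0.0177 -0.0889  0.0587] -92.7
scene [ 0.6541  0.0161 -0.0871  0.059 ] -116.5
top red bar 83.0 IoU 0.807 near [np.float64(82.5), np.float64(81.5), np.float64(82.0)]
top blue bar 5.0 IoU 0.673 near [np.float64(1.5), np.float64(6.5), np.float64(8.5)]
scene red bar 78.5 IoU 0.742 near [np.float64(80.0), np.float64(78.0), np.float64(79.5)]
scene blue bar 10.5 IoU 0.724 near [np.float64(10.0), np.float64(11.0), np.float64(9.0)]
```

View pics/top_fin.png

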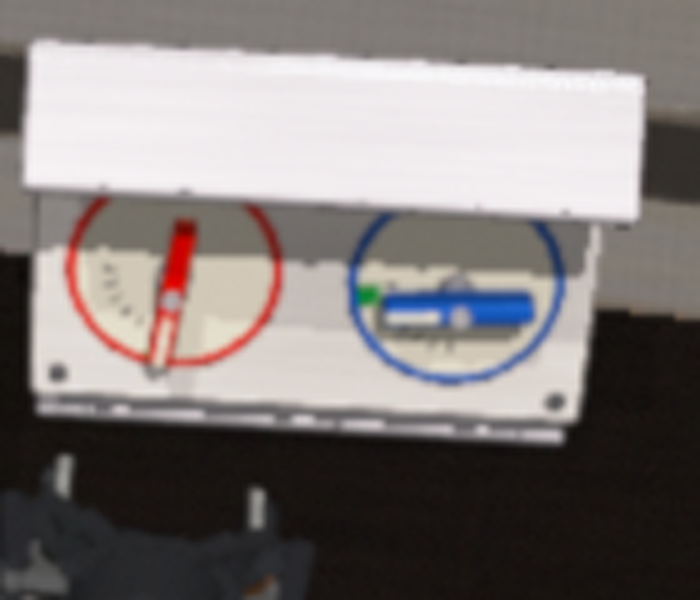

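View pics/scene_fin.png

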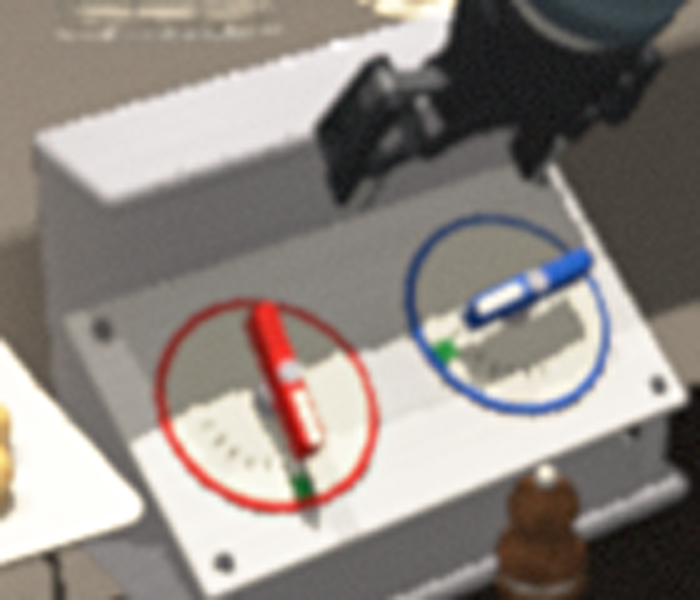

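Run:
```python
from fit import *
cs={n:cam(n) for n in("top","scene")}
P={"top":(.6497,.0177,-.0889),"scene":(.6541,.0161,-.0871)}
off={"top":(295,135),"scene":(230,140)}
# white inlay centroid by thresholds near given guess, plus hub guess
G={("scene",1):((291,372),(308,420)),("scene",-1):((538,281),(499,304)),("top",1):((171,300),(160,345)),("top",-1):((461,317),(413,318))}
for (n,s),(h,w) in G.items():
    f=lambda a:[(a[0]+.5)/5-.5+off[n][0],(a[1]+.5)/5-.5+off[n][1]]
    q=ray_dial(P[n],cs[n],[f(h),f(w)],s,.042)
    d=q[1]-q[0]; print(n,s,"hub",(q[0]*1000).round(1),"white",(q[1]*1000).round(1),"dir hub->w",np.degrees(np.arctan2(d[1],d[0])).round(1),"dir axis->w",np.degrees(np.arctan2(*q[1][::-1])).round(1))
```

```text
scene 1 hub [1.5 0.8] white [ 6.  28.1] dir hub->w 80.5 dir axis->w 77.8
scene -1 hub [0.6 1.5] white [29.9  5.9] dir hub->w 8.6 dir axis->w 11.2
top 1 hub [ 0.3 -2. ] white [ 5.1 26.3] dir hub->w 80.2 dir axis->w 78.9
top -1 hub [-0.5 -1.9] white [25.9  0.4] dir hub->w 5.1 dir axis->w 1.0
```

```bash
cat > edge.py <<'E'
from fit import *
def edges(cs,o,guess,tag=None):
    tiles=[]
    for n,c in cs.items():
        p=o[n][:3]
        for s in(1,-1):
            a=np.radians(guess[s]); Rz=R.from_euler("z",p[2]).as_matrix()
            Lw=Rz@(np.cos(a)*left+np.sin(a)*down); Ww=Rz@(-np.sin(a)*left+np.cos(a)*down)
            gl=np.linspace(-.05,.05,400); gw=np.linspace(-.03,.03,240); A,B=np.meshgrid(gl,gw)
            C=dial(p,s,0,0,.042)[0]; m=proj(c,C+A.reshape(-1,1)*Lw+B.reshape(-1,1)*Ww).astype(np.float32).reshape(240,400,2)
            t=cv2.remap(c["color"],m[...,0],m[...,1],cv2.INTER_CUBIC); f=t.astype(float)
            ch=(f[...,2]-(f[...,0]+f[...,1])/2) if s>0 else (f[...,0]-f[...,2])
            out=[]
            for side in(-1,1):
                xs,ys=[],[]
                for j in range(70,330,4):
                    # walk outward from centre row of bar: find max gradient going outward
                    col=cv2.GaussianBlur(ch[:,j:j+1],(1,9),0)[:,0]; on=col>max(25,.35*col.max())
                    idx=np.where(on&(np.abs(gw)<.022))[0]
                    if len(idx)<5: continue
                    e=idx[0] if side<0 else idx[-1]; xs.append(gl[j]); ys.append(gw[e])
                xs,ys=np.array(xs),np.array(ys); k=np.ones(len(xs),bool)
                for _ in range(4):
                    c1=np.polyfit(xs[k],ys[k],1); r=ys-np.polyval(c1,xs); k=abs(r)<max(.0006,1.5*np.median(abs(r)))
                out.append((np.degrees(np.arctan(c1[0]))+guess[s],k.sum(),c1[1]*1000))
                for x,y,kk in zip(xs,ys,k): cv2.circle(t,(int((x+.05)/.1*399),int((y+.03)/.06*239)),1,(0,255,0) if kk else (0,0,0),-1)
            print(n,s,"edges deg",[(round(a,1),int(b),round(d,1)) for a,b,d in out]); tiles.append(t)
    cv2.imwrite("pics/edge%s.png"%tag,np.vstack([np.hstack(tiles[:2]),np.hstack(tiles[2:])]))
if __name__=="__main__":
    import sys
    cs={n:cam(n) for n in("top","scene")}; o=fit(cs); edges(cs,o,{1:82,-1:8},sys.argv[1])
E
python3 edge.py 1
```

```text
None [ 0.6512  0.0176 -0.0883  0.059 ] -202.2
top [ 0.6498  0.0177 -0.0891  0.0587] -92.6
scene [ 0.6539  0.0162 -0.0867  0.059 ] -116.6
top 1 edges deg [(np.float64(79.7), 48, np.float64(-8.5)), (np.float64(84.0), 49, np.float64(7.0))]
top -1 edges deg [(np.float64(4.1), 45, np.float64(-16.6)), (np.float64(-5.0), 39, np.float64(-1.1))]
scene 1 edges deg [(np.float64(79.8), 40, np.float64(-16.3)), (np.float64(69.5), 39, np.float64(0.6))]
scene -1 edges deg [(np.float64(2.6), 46, np.float64(-6.4)), (np.float64(8.3), 50, np.float64(9.8))]
```

View pics/edge1.png

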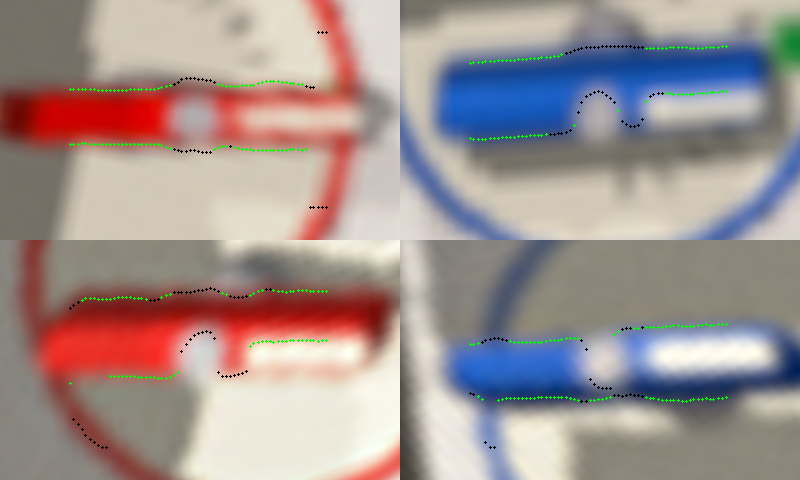

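Run:
```python
from h import *
c=cam("top"); s=cam("scene")
im=np.hstack([cv2.resize(c["color"],(400,300)),cv2.resize(s["color"],(400,300))]); 
z=cv2.resize(c["color"][220:310,170:520],(800,206)); cv2.imwrite("pics/last.png",np.vstack([im,z]))
for n,h in dict(pepper_mill=.155,tealight=.064,jam_bowl=.064,sugar_jar=.11).items():
    for d in ctrl.trace("top",n)[:1]:
        m=cv2.moments(d["region"].astype(np.uint8),True); print(n,round(m["m10"]/m["m00"],1),round(m["m01"]/m["m00"],1))
```

```text
tealight 297.6 263.6
jam_bowl 472.8 200.8
sugar_jar 198.7 252.5
```

View pics/last.png

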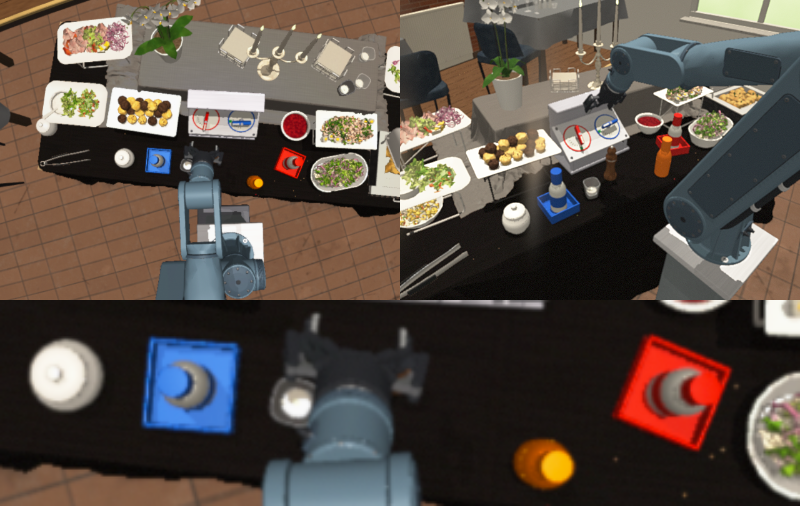

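The last picture shows blue upright in the blue tray, red upright in the red tray, the mill standing in the scene view and the gripper clear of everything. I'm handing in.

```bash
python3 -c "
from bench import ctrl
print(ctrl.hand_in())"
```

```text
the job is handed in; nothing more can be done
None
```

The job is handed in at about 30 s on the robot's clock, with the gripper open and clear of everything. I stood both bottles in the trays of their own colour, then turned the blue tap and the red tap, gripping each handle along the dial's normal.

**Bottles and neighbours:** The last pictures show both bottles upright in their trays. The tea light, jam bowl and sugar jar are within about 1 px of where they started. The pepper mill was hidden from the top camera, but it stands where it did in the scene view.

**Red tap:** The band reads about 82.5°. The gripper's angle at release gave about 82.4°. The more usable camera readings gave about 78–83°.

**Blue tap:** The band reads about 9.2°. The gripper's angle at release gave about 9.2°. The more usable camera readings gave about 5–10.5°.

**Checks that disagreed:** Camera estimates of the handle angles scatter by several degrees. A few of the rougher fits fell outside the ±7° band, as low as 69.5° and as high as 91.5° for red and between −5° and 18.5° for blue. I put these down to the bar's visible sides and the white inlay, and relied on the gripper angle and the better fits instead.

**Joint 6:** It read 3.12 rad, its range end, while I was moving across to the red tap. I turned back and used the opposite grasp.

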